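Set up the finishing stand and load the toy wheels for varnishing

TASK

Get the turned wheels ready for varnishing: swing the green stand's leg right out until it seats in its catch, lower the plywood peg board over the stand's two steel pins so that it lies flush on the rail and the leg, and have every wheel from the tray on a peg of its own, lying flat on the board. Leave the varnish can, the sanding block and the screwdriver where they are.

Things in the scene. Friction and masses are not known exactly. Their poses are not given: they have to be found in the camera images.
- stand: green folding finishing stand, bolted to the bench. Its foot rail is 44 mm (x) by 170 mm (y), top at z = 40 mm. Origin on the bench under the rail's pin. The leg swings out to the stand's +x; folded, it lies beside the rail towards the stand's +y
- leg (a joint): angle of the stand's leg about an upright hinge 38 mm along the stand's x. 0 = folded (along the stand's +y), 1.571 = fully out (along +x, against a stop), so it opens clockwise seen from above; seated = above 1.54. Light friction: it stays where left, but a ball catch pushes back lightly (under 1 N at the pin) from about 1.05 rad and, past about 1.42 rad, draws the leg home
- leg_pin (a point): foot of the leg's upright steel pin, on the top face (z = 40 mm) of the leg, a green bar 28 mm wide; 162 mm from the hinge. The pin is 10 mm diameter and 22 mm high, tapered over its top 8 mm; it can be pinched from above to swing the leg. The leg ends 24 mm beyond it
- rail_pin (a point): foot of the rail's fixed steel pin, on the rail's top face (z = 40 mm), at the stand's origin in plan; 10 mm diameter, 22 mm high, tapered over its top 8 mm. With the leg out the two pins stand 200 mm apart along the stand's x
- seat (a point): point midway between the two pins when the leg is fully out, at the height of the rail's and the leg's top faces (z = 40 mm), 100 mm along the stand's x: where the board's origin comes when the board is seated
- board: loose plywood peg board, 250 (x) by 150 (y) by 12 mm, 0.3 to 0.5 kg, at first on the bench to the right. Origin at the centre of its underside, z up. Two 12 mm through holes at x = -100 and +100 mm, y = 0, for the stand's pins (either hole on either pin). To lift it: a batten 110 mm (x) by 24 mm (y) along its middle, its top 40 mm above the underside. Three pegs each side of the batten
- peg0 (a point): one of the six wooden pegs of the board, 8 mm diameter, standing 16 mm above the board with a tapered top; this point is at the foot of the peg, on the board's upper face. At board x = -70, y = -50 mm
- peg1 (a point): one of the six wooden pegs of the board, 8 mm diameter, standing 16 mm above the board with a tapered top; this point is at the foot of the peg, on the board's upper face. At board x = -70, y = 50 mm
- peg2 (a point): one of the six wooden pegs of the board, 8 mm diameter, standing 16 mm above the board with a tapered top; this point is at the foot of the peg, on the board's upper face. At board x = 0, y = -50 mm
- peg3 (a point): one of the six wooden pegs of the board, 8 mm diameter, standing 16 mm above the board with a tapered top; this point is at the foot of the peg, on the board's upper face. At board x = 0, y = 50 mm
- peg4 (a point): one of the six wooden pegs of the board, 8 mm diameter, standing 16 mm above the board with a tapered top; this point is at the foot of the peg, on the board's upper face. At board x = 70, y = -50 mm
- peg5 (a point): one of the six wooden pegs of the board, 8 mm diameter, standing 16 mm above the board with a tapered top; this point is at the foot of the peg, on the board's upper face. At board x = 70, y = 50 mm
- tray: low wooden sorting tray fixed to the bench, 318 mm (x) by 104 mm (y), shallow: walls 12 mm high and 4 mm thick, floor 4 mm; five dividers, 11 mm high, part it along x into six compartments about 49 mm (x) by 96 mm (y), centres 53 mm apart. Origin at the centre of its underside
- wheel0: turned cedar toy wheel with a pale hub, 40 mm diameter, 22 mm thick, with a 12 mm bore right through; both faces alike, so either may be up. Origin at its centre, z along the bore. 25 g. Starts lying flat in a compartment of the tray; only some of the six wheels are present (None if absent)
- wheel1: turned cedar toy wheel with a pale hub, 40 mm diameter, 22 mm thick, with a 12 mm bore right through; both faces alike, so either may be up. Origin at its centre, z along the bore. 25 g. Starts lying flat in a compartment of the tray; only some of the six wheels are present (None if absent)
- wheel2: turned cedar toy wheel with a pale hub, 40 mm diameter, 22 mm thick, with a 12 mm bore right through; both faces alike, so either may be up. Origin at its centre, z along the bore. 25 g. Starts lying flat in a compartment of the tray; only some of the six wheels are present (None if absent)
- wheel3: turned cedar toy wheel with a pale hub, 40 mm diameter, 22 mm thick, with a 12 mm bore right through; both faces alike, so either may be up. Origin at its centre, z along the bore. 25 g. Starts lying flat in a compartment of the tray; only some of the six wheels are present (None if absent)
- wheel4: turned cedar toy wheel with a pale hub, 40 mm diameter, 22 mm thick, with a 12 mm bore right through; both faces alike, so either may be up. Origin at its centre, z along the bore. 25 g. Starts lying flat in a compartment of the tray; only some of the six wheels are present (None if absent)
- wheel5: turned cedar toy wheel with a pale hub, 40 mm diameter, 22 mm thick, with a 12 mm bore right through; both faces alike, so either may be up. Origin at its centre, z along the bore. 25 g. Starts lying flat in a compartment of the tray; only some of the six wheels are present (None if absent)
- varnish: small tin of varnish, 84 mm diameter, 100 mm high, with a blue label; origin at the centre of its underside. Leave it alone
- sandblock: cork sanding block, 70 by 112 by 28 mm, lying on the bench; origin at the centre of its underside. Leave it alone
- driver: screwdriver with a red handle lying on the bench, about 200 mm long, handle to its own -x. Leave it alone
There are look-alikes about, which are no part of the job. Leave any purple or yellow look-alike of the wheel5 alone.

How it is judged:
On the way, in this order (a step that is already met when the one before it is completed fails the run):
1. the stand's leg is swung fully out, seated in its catch (value of joint leg above 1.54 rad), for 0.3 s.
2. the board lies flush over both pins on the rail and the extended leg (horizontal distance between board and seat below 0.005 m and z of board in the frame of seat between -0.004 and 0.003 m and angle between the x axis of board and the x axis of stand, either way round below 0.05 rad and angle between board's own z axis and vertical below 0.03 rad and value of joint leg above 1.54 rad), for 0.3 s.
At the end, for the whole second after the job is handed in: Leg within 0.03 rad of its stop; board level (0.03 rad), flush on rail and leg (3 mm), centred between the pins (5 mm) and square (0.05 rad), either way round; every wheel present flat on the board (3.5 mm), centred on a peg of its own (5 mm); all at rest (all of step 2 and linear speed of each of board, wheel0, wheel1, wheel2, wheel3, wheel4, wheel5 below 0.02 m/s and z of wheel0 in the frame of board between 0.0195 and 0.0265 m and (horizontal distance between wheel0 and peg0 below 0.005 m or horizontal distance between wheel0 and peg1 below 0.005 m or horizontal distance between wheel0 and peg2 below 0.005 m or horizontal distance between wheel0 and peg3 below 0.005 m or horizontal distance between wheel0 and peg4 below 0.005 m or horizontal distance between wheel0 and peg5 below 0.005 m) and z of wheel1 in the frame of board between 0.0195 and 0.0265 m and (horizontal distance between wheel1 and peg0 below 0.005 m or horizontal distance between wheel1 and peg1 below 0.005 m or horizontal distance between wheel1 and peg2 below 0.005 m or horizontal distance between wheel1 and peg3 below 0.005 m or horizontal distance between wheel1 and peg4 below 0.005 m or horizontal distance between wheel1 and peg5 below 0.005 m) and z of wheel2 in the frame of board between 0.0195 and 0.0265 m and (horizontal distance between wheel2 and peg0 below 0.005 m or horizontal distance between wheel2 and peg1 below 0.005 m or horizontal distance between wheel2 and peg2 below 0.005 m or horizontal distance between wheel2 and peg3 below 0.005 m or horizontal distance between wheel2 and peg4 below 0.005 m or horizontal distance between wheel2 and peg5 below 0.005 m) and z of wheel3 in the frame of board between 0.0195 and 0.0265 m and (horizontal distance between wheel3 and peg0 below 0.005 m or horizontal distance between wheel3 and peg1 below 0.005 m or horizontal distance between wheel3 and peg2 below 0.005 m or horizontal distance between wheel3 and peg3 below 0.005 m or horizontal distance between wheel3 and peg4 below 0.005 m or horizontal distance between wheel3 and peg5 below 0.005 m) and z of wheel4 in the frame of board between 0.0195 and 0.0265 m and (horizontal distance between wheel4 and peg0 below 0.005 m or horizontal distance between wheel4 and peg1 below 0.005 m or horizontal distance between wheel4 and peg2 below 0.005 m or horizontal distance between wheel4 and peg3 below 0.005 m or horizontal distance between wheel4 and peg4 below 0.005 m or horizontal distance between wheel4 and peg5 below 0.005 m) and z of wheel5 in the frame of board between 0.0195 and 0.0265 m and (horizontal distance between wheel5 and peg0 below 0.005 m or horizontal distance between wheel5 and peg1 below 0.005 m or horizontal distance between wheel5 and peg2 below 0.005 m or horizontal distance between wheel5 and peg3 below 0.005 m or horizontal distance between wheel5 and peg4 below 0.005 m or horizontal distance between wheel5 and peg5 below 0.005 m)); the robot touches nothing.
It fails at once if the varnish can is moved more than 25 mm (distance of varnish from where it was at the start of the episode above 0.025 m).
It fails at once if the sanding block is moved more than 25 mm (distance of sandblock from where it was at the start of the episode above 0.025 m).
It fails at once if the screwdriver is moved more than 25 mm (distance of driver from where it was at the start of the episode above 0.025 m).
Of wheel0, wheel1, wheel2, wheel3, wheel4, wheel5 only 4 to 6 are there at a start; the rules pass over those that are not, and their reading is None.
At some moment in a run one of board, wheel0, wheel1, wheel2, wheel3, wheel4, wheel5 may be knocked a few centimetres aside while the robot is not near it.
Once in a run the grip may slacken for a moment while it holds something.
It also fails if it takes over 210 s, if anything falls off the work surface, if the arm or the gripper's body presses on something with over 40 N, if the wrist force passes 120 N, or if a joint passes its speed limit or range.

ROBOT

A 7-joint arm with a two-finger parallel gripper is mounted at the origin on the work surface. World frame = base frame: x ahead of the robot, y to its left, z up, the work surface at z = 0. Lengths are in m, angles in rad, forces in N, time in s.
With the tool pointing down it reaches from about 0.4 to 0.85 m from the base axis. Payload 4.5 kg.
Tool frame: the origin (TCP) lies at the very end of the fingers, on their centre line; the grasp point (between the pads) lies 19 mm behind it; z points along the fingers, y is the line along which they close (so a half turn about z gives the same grasp; the last joint's range is limited). The gripper opens to 88 mm and grips with 3 to 60 N. Pads are 18 mm wide; open, the fingers measure 123 mm over their backs; the gripper's body (75 mm by 187 mm) begins 45 mm behind the grasp point.
Start: joints at [-1.258, 0.689, -0.195, 1.565, 0.157, 0.902, -0.215], TCP at [0.172, 0.601, 0.239] pointing down, gripper open.
Joint ranges: [-3.01, 3.01], [-0.46, 2.08], [-1.47, 1.51], [0.13, 2.56], [-1, 4.14], [0.04, 2.09], [-2.66, 2.66]. Speed limits (rad/s): [2.57, 2.57, 3.14, 3.14, 3.14, 3.14, 3.14].

INTERFACE

Orientations are given as a unit quaternion [x, y, z, w].
In Python, from plant import r gives the robot as it stands. The module is installed in compiled form; this text tells all that it offers.
- The arm moves only by the shell command python3 -m pendant 'ROWS' [FORCE]. ROWS is JSON, one flat list of numbers, 7 for each row, row after row: the opening, from 0 (shut) to 1 (fully open), then the shift along the tool's x, y, z scaled (see below), then the turn, a rotation vector about the tool's x, y, z scaled (see below). A call has 1 to 12 rows; each row is the pose to reach, as a shift and turn from the pose commanded when the call began, along the tool's axes at that moment; what a row does not reach only later rows make up. The controller multiplies each number of a shift by 0.15 m and each number of a turn by pi/2 rad. A row lasts 1/10 s, in which the tool goes at most 50 mm and 8.59 degrees, less where a joint would pass 70% of its speed; a pose out of reach is approached as far as the arm can. A call with a number of a shift or a turn outside -1 to 1 is refused whole. A call with a gripper value outside its range is refused whole. The fingers move at their own pace and stop on an object; FORCE is the grip in N (left out, the last holds). Time passes only in rows, so rows that repeat a pose let the fingers close. It gives the time, the measured TCP pose, the force, the opening and the grip force at its end, in the units of the state.
- r.get_state(): the state, without advancing time (a new reading comes with each control period).
- r.snapshot(name): name is "scene" or "side" or "wrist"; returns a dict with "img" (420x560x3 uint8, red, green, blue), "mtx" (3x3 intrinsics, pixels), "k1" (the pictures are not rectified: a ray, as slopes to the right and down, at radius r is drawn at 1 + k1 r^2 times it, then the intrinsics apply), "cam_to_world" (4x4, takes a point from camera to world coordinates). Camera axes: x right, y up, looking along -z (the intrinsics and any distortion apply to the point x, -y, -z); pixel columns grow to the right and rows downward; lengths in m; the calibration is good to about 2 mm. A picture is of the moment at which its call begins. There is no depth.
- r.finish_job(): hands the job in; it is judged then, once.
The state is a dict: "clock": time; "q": joint angles; "qd": joint speeds; "joint_torque": joint torques, N m; "tool_pos": TCP position; "eef_rot": TCP orientation; "contact_force": force on the tool from outside, world axes, zero at the start; "moment": the same for the moment, N m; "opening": opening from 0.0 (shut) to 1.0 (fully open); "finger_force": force on a finger pad.
Only numpy, scipy, OpenCV 4.12 (cv2) and the standard library are available. Lean on these libraries where they do the work, as an engineer would, in place of code of your own. Each camera call takes 0.05 s, during which the arm holds its last target. There are 200 camera calls.

## Working session

There is one attempt and no reset: what is moved stays moved. The work goes in short steps, Python scripts to look and compute and a shell command to move; the robot and the scene stay as the last step left them, time stands still between calls to the robot, and variables do not carry over. Pictures are saved under pics/ and viewed, at most 14 in all, crops included, and the job is handed in when it is done.

```bash
mkdir -p pics
cat > h.py <<'E'
import numpy as np, cv2
from scipy.spatial.transform import Rotation as R
from plant import r
def snap(cam,name=None):
    s=r.snapshot(cam)
    if name: cv2.imwrite(f'pics/{name}.png',s['img'][:,:,::-1])
    return s
def ray(s,u,v):
    K=s['mtx'];d=np.array([(u-K[0,2])/K[0,0],(v-K[1,2])/K[1,1]]);p=d.copy()
    for _ in range(30): p=d/(1+s['k1']*(p@p))
    T=np.array(s['cam_to_world']);return T[:3,3],T[:3,:3]@np.array([p[0],-p[1],-1])
def px(s,u,v,z):
    o,d=ray(s,u,v);return (o+d*(z-o[2])/d[2])
def proj(s,P):
    T=np.array(s['cam_to_world']);c=T[:3,:3].T@(np.array(P)-T[:3,3]);p=np.array([c[0],-c[1]])/-c[2]
    p=p*(1+s['k1']*(p@p));K=s['mtx'];return np.array([K[0,0]*p[0]+K[0,2],K[1,1]*p[1]+K[1,2]])
def tri(s1,p1,s2,p2):
    o1,d1=ray(s1,*p1);o2,d2=ray(s2,*p2)
    A=np.c_[d1,-d2];t=np.linalg.lstsq(A,o2-o1,rcond=None)[0]
    a=o1+d1*t[0];b=o2+d2*t[1];return (a+b)/2,np.linalg.norm(a-b)
def go(pos,yaw=None):
    """units for the move to TCP pos with tool-down; yaw = world direction angle of closing (y) axis, mod pi"""
    st=r.get_state();Rm=R.from_quat(st['eef_rot']);p=np.array(st['tool_pos'])
    sh=Rm.inv().apply(np.array(pos)-p)/0.15
    y=Rm.as_matrix()[:,1];cy=np.arctan2(y[1],y[0])
    if yaw is None: yaw=cy
    d=(yaw-cy+np.pi/2)%np.pi-np.pi/2;yw=cy+d
    Y=np.array([np.cos(yw),np.sin(yw),0]);Z=np.array([0,0,-1.]);T=R.from_matrix(np.c_[np.cross(Y,Z),Y,Z])
    rv=(Rm.inv()*T).as_rotvec()/(np.pi/2)
    print('shift',sh.round(3),'turn',rv.round(3),'t',round(st['clock'],2),'q7',round(st['q'][6],2))
def stt():
    s=r.get_state();y=R.from_quat(s['eef_rot']).as_matrix()
    print(s['clock'],'p',np.round(s['tool_pos'],4),'yaw',np.arctan2(y[1,1],y[0,1]).round(3),'z',y[:,2].round(3),'F',np.round(s['contact_force'],1),'op',round(s['opening'],3),'ff',s['finger_force'],'q',np.round(s['q'],2))
E
python3 - <<'E'
from h import *
for c in ['scene','side','wrist']:
    s=snap(c,c+'0');T=np.array(s['cam_to_world']);print(c,T[:3,3].round(3),(-T[:3,2]).round(2),s['mtx'][0,0],s['k1'])
stt()
E
```

```text
scene [ 1.214 -0.499  1.022] [-0.49  0.39 -0.78] 450.45102704972476 -0.05901037141312155
side [ 0.238 -1.198  0.827] [ 0.27  0.81 -0.52] 452.87065701678637 -0.09872888921804147
wrist [0.106 0.62  0.385] [ 0.26 -0.08 -0.96] 346.5296435559782 -0.03333953280328315
0.15 p [0.1719 0.6004 0.2381] yaw 1.292 z [-0.    -0.001 -1.   ] F [-0.7 -0.1 -0.6] op 1.004 ff 0.0 q [-1.26  0.69 -0.19  1.57  0.16  0.9  -0.22]
```

View pics/scene0.png

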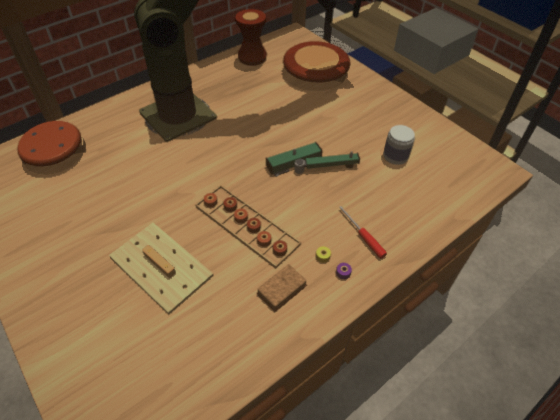

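View pics/side0.png

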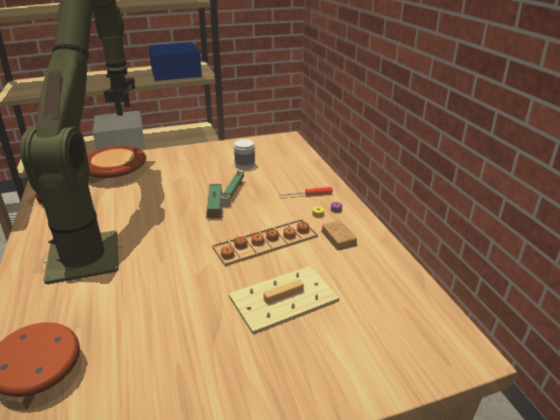

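The scene view shows six wheels in the tray (210,200)–(280,248), the board at (160,265), and the stand rail at (293,157) with its leg out to (357,160). The varnish is at (400,143), the driver at (365,235), and the yellow and purple look-alikes at (323,254) and (344,270). Next I'll enlarge the details.

Run:
```python
import cv2
a=cv2.imread('pics/scene0.png');b=cv2.imread('pics/side0.png')
c1=cv2.resize(a[130:190,255:375],None,fx=6,fy=6,interpolation=cv2.INTER_CUBIC)
c2=cv2.resize(b[160:225,190:260],None,fx=6,fy=6,interpolation=cv2.INTER_CUBIC)
import numpy as np
cv2.imwrite('pics/stand.png',cv2.resize(c1,(720,360)))
o=np.zeros((600,800,3),np.uint8)
c3=cv2.resize(a[215:315,100:220],(480,400),interpolation=cv2.INTER_CUBIC);o[:400,:480]=c3
c4=c2[:,:];c4=cv2.resize(c4,(315,292));o[:292,482:797]=c4
cv2.imwrite('pics/b.png',o)
```

```text
(no output)
```

View pics/stand.png

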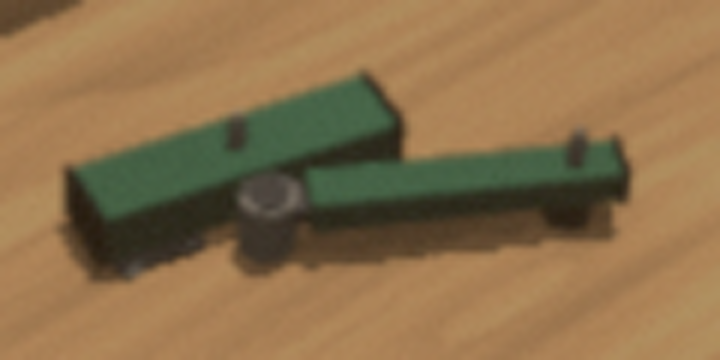

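View pics/b.png

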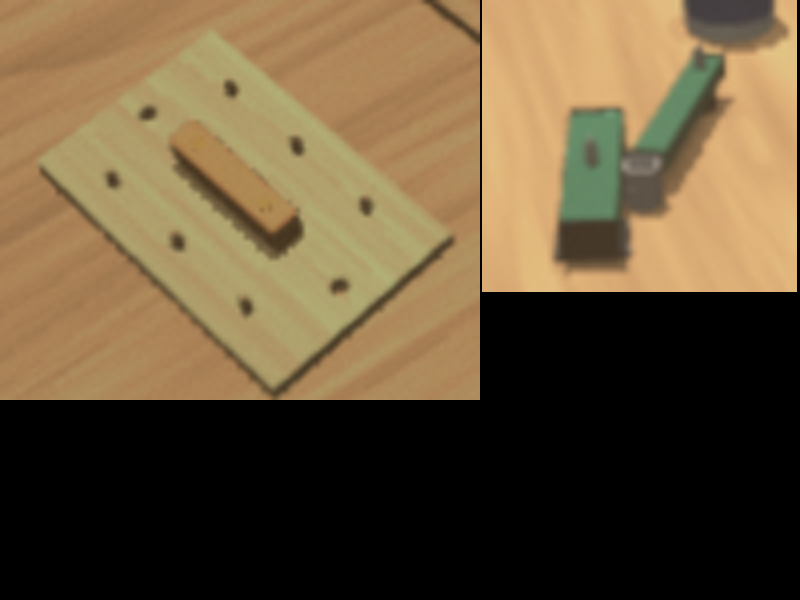

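The crops show the rail pin foot at scene pixel (294.5,154.3), the leg pin foot at (350.8,157.3), the board's corners, and its two holes at the ends of the batten's line.

Run:
```python
from h import *
s=r.snapshot('scene');d=r.snapshot('side')
def S(u,v):return 255+u/6,130+v/6
def B(u,v):return 100+u/4,215+v/4
P=lambda n,uv,z:print(n,px(s,*uv,z).round(4))
rp=px(s,*S(237,146),.04);lp=px(s,*S(575,164),.04);print('rail',rp,'leg',lp);P('hinge',S(268,190),.04)
# side: crop 70x65 at (190,160), scale 4.5
q=lambda u,v:(190+(u-482)/4.5,160+v/4.5)
print('side rail',px(d,*q(591,165),.04),'leg',px(d,*q(699,68),.04),'hinge',px(d,*q(641,163),.04))
c=[px(s,*S(*p),.04) for p in[(72,175),(105,218),(400,122),(365,75)]]
print('rail corners',np.round(c,4).tolist(),np.mean(c,0))
for i in range(4):print(np.linalg.norm(c[i]-c[i-1]).round(4))
c=np.array([px(s,*B(*p),.012) for p in[(210,30),(454,238),(272,390),(40,165)]])
print('board',c.round(4).tolist(),c.mean(0))
for i in range(4):
  e=c[i]-c[i-1];print(np.linalg.norm(e).round(4),np.arctan2(e[1],e[0]).round(3))
for n,p in [('hA',(147,113)),('hB',(339,287))]:P(n,B(*p),.012)
# tray + wheels
img=s['img'];hsv=cv2.cvtColor(img,cv2.COLOR_RGB2HSV)
for n,uv in [('w',x) for x in [(210,199),(230,203),(241,215),(254,225),(264,238),(280,247)]]+[('y',(323,254)),('p',(344,270))]:P(n,uv,.026)
for uv in [(224,187),(196,206),(299,241),(274,263)]:P('tray',uv,.012)
P('can',(399,133),.1);P('sand',(281,284),.028);P('drvtip',(341,210),.01);P('drvend',(381,251),.015)
```

```text
rail [0.44302121 0.16882736 0.04      ] leg [0.5609684  0.29869812 0.04      ]
hinge [0.4778 0.1609 0.04  ]
side rail [0.43723728 0.16401768 0.04      ] leg [0.55403114 0.29692072 0.04      ] hinge [0.47469535 0.15529111 0.04      ]
rail corners [[0.4073, 0.0883, 0.04], [0.4423, 0.0828, 0.04], [0.4817, 0.2478, 0.04], [0.443, 0.2572, 0.04]] [0.44355648 0.16900856 0.04      ]
0.1726
0.0354
0.1697
0.0398
board [[0.3865, -0.3033, 0.012], [0.6359, -0.2594, 0.012], [0.6579, -0.4063, 0.012], [0.4177, -0.4485, 0.012]] [ 0.52447914 -0.35438268  0.012     ]
0.1485 1.782
0.2532 0.174
0.1486 -1.422
0.2439 -2.968
hA [ 0.4237 -0.3717  0.012 ]
hB [ 0.6212 -0.3369  0.012 ]
w [ 0.4244 -0.1327  0.026 ]
w [ 0.4728 -0.0954  0.026 ]
w [ 0.5285 -0.0958  0.026 ]
w [ 0.5796 -0.0878  0.026 ]
w [ 0.632  -0.0925  0.026 ]
w [ 0.6818 -0.0766  0.026 ]
y [ 0.7695 -0.0011  0.026 ]
p [0.8398 0.0088 0.026 ]
tray [ 0.3992 -0.0686  0.012 ]
tray [ 0.4108 -0.1741  0.012 ]
tray [ 0.6908 -0.0175  0.012 ]
tray [ 0.7046 -0.1146  0.012 ]
can [0.6149 0.4427 0.1   ]
sand [ 0.7726 -0.1448  0.028 ]
drvtip [0.6807 0.1491 0.01  ]
drvend [0.8541 0.1337 0.015 ]
```

Run:
```python
from h import *
go([.53,.25,.2],1.99)
```

```text
shift [-2.938 -1.59   0.257] turn [-0.    -0.    -0.444] t 0.25 q7 -0.22
```

```bash
python3 -m pendant '[0.5,-0.98,-0.53,0.085,0,0,0, 0.5,-0.98,-0.53,0.085,0,0,0, 0.5,-0.98,-0.53,0.085,0,0,0, 0.5,-0.98,-0.53,0.085,0,0,0]'
python3 -m pendant '[0.5,-0.98,-0.53,0.085,0,0,0, 0.5,-0.98,-0.53,0.085,0,0,0, 0.5,-0.98,-0.53,0.085,0,0,0, 0.5,-0.98,-0.53,0.085,0,0,0]'
python3 -m pendant '[0.5,-0.98,-0.53,0.085,0,0,-0.444, 0.5,-0.98,-0.53,0.085,0,0,-0.444, 0.5,-0.98,-0.53,0.085,0,0,-0.444, 0.5,-0.98,-0.53,0.085,0,0,-0.444, 0.5,-0.98,-0.53,0.085,0,0,-0.444, 0.5,-0.98,-0.53,0.085,0,0,-0.444,0.5,-0.98,-0.53,0.085,0,0,-0.444]'
python3 - <<'E'
from h import *
s=snap('wrist','w1');stt()
T=np.array(s['cam_to_world']);print(T[:3,3],-T[:3,2])
for P in [(.44,.166,.04),(.5575,.298,.04),(.478,.159,.04)]:print(proj(s,P))
E
```

```text
clock: 0.65
tool_pos: [0.2965, 0.4786, 0.2254]
eef_rot: [0.143, 0.99, -0.002, 0.002]
contact_force: [1.0, -0.1, 0.7]
opening: 0.662
finger_force: 0.0
clock: 1.05
tool_pos: [0.4154, 0.3614, 0.2127]
eef_rot: [0.143, 0.99, -0.002, 0.001]
contact_force: [-0.1, 0.2, -0.2]
opening: 0.5
finger_force: 0.0
clock: 1.75
tool_pos: [0.53, 0.2507, 0.2004]
eef_rot: [-0.207, 0.978, 0.0, -0.0]
contact_force: [1.3, -0.3, -1.0]
opening: 0.502
finger_force: 0.0
1.8 p [0.5298 0.251  0.2006] yaw 1.989 z [-0.  0. -1.] F [-0.3 -0.3  0.4] op 0.499 ff 0.0 q [-0.26  0.71 -0.46  1.72  0.41  0.81  1.08]
[0.46721251 0.22404194 0.34756378] [ 0.24362534  0.10730027 -0.96391563]
[229.47690134  45.13601769]
[313.61030677 229.08261998]
[205.18007176  85.64889152]
```

View pics/w1.png

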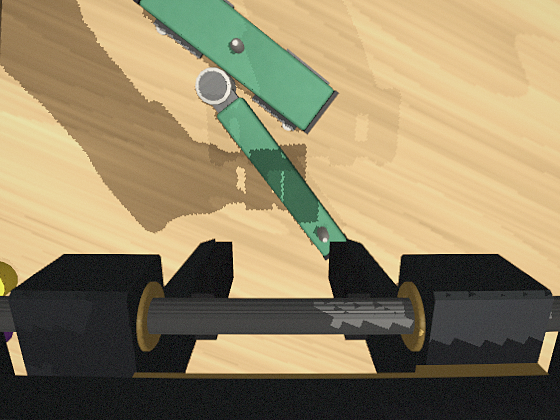

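The wrist view shows the rail pin at (236,45), the hinge cap at (214,86) and the leg pin at (321,237).

```bash
python3 - <<'E'
from h import *
s=r.snapshot('wrist')
a=px(s,237,45,.05);b=px(s,321.5,238,.05);c=px(s,214,86,.045)
print('rail mid',a,'leg mid',b,'hinge',c, 'dists',np.linalg.norm((b-c)[:2]),np.linalg.norm((a-c)[:2]))
# rail right corners and edge direction
e1=px(s,337,94,.04);e2=px(s,306,130,.04);e3=px(s,190+30,0,.04)
print(e1,e2,np.linalg.norm(e1-e2))
d=e2-e1;print('x dir from rail end',np.arctan2(d[1],d[0]))
E
python3 - <<'E'
import cv2
a=cv2.imread('pics/w1.png')
cv2.imwrite('pics/w1c.png',cv2.resize(a[0:260,180:350],None,fx=2.3,fy=2.3,interpolation=cv2.INTER_CUBIC))
E
```

```text
rail mid [0.43835646 0.17350212 0.05      ] leg mid [0.5593909  0.30626009 0.05      ] hinge [0.47512869 0.16709252 0.045     ] dists 0.1626890654543812 0.037326663161430684
[0.4389526  0.26435909 0.04      ] [0.47709491 0.25295684 0.04      ] 0.039810142253756016
x dir from rail end -0.29048382206911993
```

View pics/w1c.png

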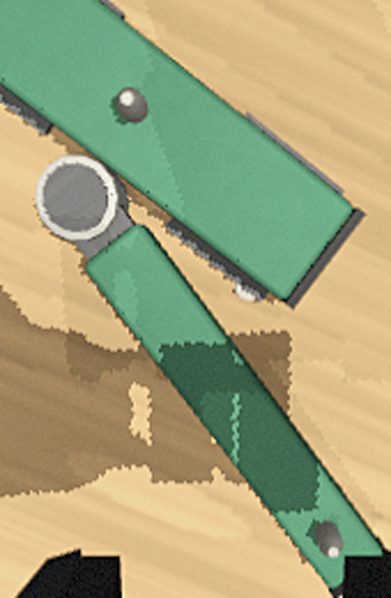

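Run:
```python
from h import *
s=r.snapshot('wrist')
for n,t,f in [('rail',(235,43),(238,47.5)),('leg',(324,238.5),(318.5,228.5))]:
  print(n,px(s,*t,.062)[:2],px(s,*f,.04)[:2])
print('hinge',px(s,213.5,85.5,.04))
# rail top corners from crop
L=[px(s,180+u/2.3,v/2.3,.04)[:2] for u,v in [(100,5),(355,212),(290,300),(0,85)]]
e=L[1]-L[0];f=L[2]-L[3];g=L[2]-L[1];print([np.arctan2(x[1],x[0])-np.pi/2*k for x,k in((e,1),(f,1),(g,0))],np.linalg.norm(g), L)
go([.559,.301,.12],1.99)
```

```text
rail [0.43885452 0.17361042] [0.43890312 0.17328448]
leg [0.55518574 0.30529008] [0.55499202 0.30237168]
hinge [0.47512087 0.16563535 0.04      ]
[np.float64(-0.23279377344457153), np.float64(-0.20912780280233156), np.float64(-0.21339201143631029)] 0.03978515644246867 [array([0.41196316, 0.14960861]), array([0.43852766, 0.2616515 ]), array([0.47741042, 0.25322595]), array([0.45049596, 0.12640901])]
shift [-0.313  0.225  0.538] turn [ 0.  0. -0.] t 1.9 q7 1.08
```

Run:
```python
from h import *
go([.557,.3,.046],1.99)
```

```text
shift [-0.298  0.224  1.031] turn [ 0.  0. -0.] t 1.9 q7 1.08
```

```bash
python3 -m pendant '[0.5,-0.298,0.224,0.3,0,0,0, 0.5,-0.298,0.224,0.5,0,0,0, 0.5,-0.298,0.224,0.8,0,0,0, 0.5,-0.298,0.224,1,0,0,0, 0.5,-0.298,0.224,1,0,0,0, 0.15,-0.298,0.224,1,0,0,0, 0.0,-0.298,0.224,1,0,0,0, 0,-0.298,0.224,1,0,0,0, 0,-0.298,0.224,1,0,0,0]' 5
python3 - <<'E'
from h import *
snap('wrist','w2');stt()
E
```

```text
clock: 2.8
tool_pos: [0.5585, 0.3, 0.0522]
eef_rot: [-0.208, 0.978, 0.001, 0.002]
contact_force: [0.2, 0.5, 0.1]
opening: 0.158
finger_force: 0.3
2.85 p [0.5583 0.2998 0.0519] yaw 1.989 z [ 0.002  0.002 -1.   ] F [0.9 0.2 0.1] op 0.115 ff 0.2591260136614437 q [-0.38  0.97 -0.35  1.66  0.52  0.61  0.97]
```

View pics/w2.png

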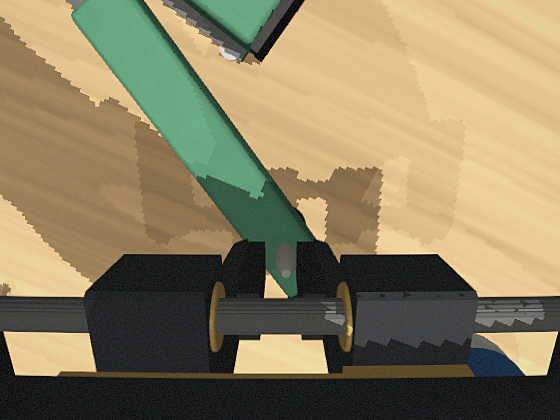

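The wrist view shows the leg pin between the fingertips at (286,265). I'll lower 6 mm and work out the arc.

```bash
cat >> h.py <<'E'
def arc(H,rad,phis,yaw0,yaws,z,p0):
    Y=lambda a:np.c_[np.cross([np.cos(a),np.sin(a),0],[0,0,-1.]),[np.cos(a),np.sin(a),0],[0,0,-1.]]
    R0=Y(yaw0)
    for f,a in zip(phis,yaws):
        P=np.array([H[0]+rad*np.cos(f),H[1]+rad*np.sin(f),z])
        print((R0.T@(P-p0)/.15).round(3),round(-(a-yaw0)/(np.pi/2),3))
E
python3 - <<'E'
from h import *
stt()
H=(.4765,.161);p0=np.array([.558,.3,.0515]);f0=1.041
ph=np.linspace(f0,f0-.63,7);ya=1.989-np.linspace(0,.28,7)
arc(H,.162,ph,1.989,ya,.046,p0)
print()
p1=np.array([H[0]+.162*np.cos(ph[-1]),H[1]+.162*np.sin(ph[-1]),.046])
arc(H,.162,np.linspace(ph[-1],-.235,7),ya[-1],ya[-1]-np.linspace(0,.28,7),.046,p1)
E
```

```text
2.85 p [0.5583 0.2998 0.0519] yaw 1.989 z [ 0.002  0.002 -1.   ] F [0.9 0.2 0.1] op 0.115 ff 0.2591260136614437 q [-0.38  0.97 -0.35  1.66  0.52  0.61  0.97]
[-0.004  0.004  0.037] -0.0
[-0.066 -0.092  0.037] 0.03
[-0.116 -0.193  0.037] 0.059
[-0.156 -0.299  0.037] 0.089
[-0.185 -0.409  0.037] 0.119
[-0.202 -0.521  0.037] 0.149
[-0.207 -0.634  0.037] 0.178

[0. 0. 0.] -0.0
[-0.025 -0.113  0.   ] 0.03
[-0.038 -0.229  0.   ] 0.059
[-0.039 -0.345  0.   ] 0.089
[-0.027 -0.461  0.   ] 0.119
[-0.002 -0.574  0.   ] 0.149
[ 0.034 -0.685  0.   ] 0.178
```

```bash
python3 -m pendant '[0,0,0,0.037,0,0,0, 0,0,0,0.037,0,0,0, 0,-0.066,-0.092,0.037,0,0,0.03, 0,-0.116,-0.193,0.037,0,0,0.06, 0,-0.156,-0.3,0.037,0,0,0.09, 0,-0.185,-0.41,0.037,0,0,0.12, 0,-0.202,-0.52,0.037,0,0,0.15, 0,-0.207,-0.634,0.037,0,0,0.178, 0,-0.207,-0.634,0.037,0,0,0.178]' 8
python3 - <<'E'
from h import *
stt()
E
```

```text
clock: 3.75
tool_pos: [0.6257, 0.2204, 0.0459]
eef_rot: [-0.067, 0.998, -0.002, -0.0]
contact_force: [-3.4, -1.1, 6.7]
opening: 0.103
finger_force: 8.0
3.75 p [0.6257 0.2204 0.0459] yaw 1.704 z [ 0.    -0.004 -1.   ] F [-3.4 -1.1  6.7] op 0.103 ff 8.009120705828536 q [-0.25  1.   -0.31  1.55  0.44  0.66  0.93]
```

```bash
python3 -m pendant '[0,-0.025,-0.113,0,0,0,0.03, 0,-0.038,-0.229,0,0,0,0.06, 0,-0.039,-0.345,0,0,0,0.09, 0,-0.027,-0.46,0,0,0,0.12, 0,-0.002,-0.574,0,0,0,0.15, 0,0.034,-0.685,0,0,0,0.178, 0,0.034,-0.685,0,0,0,0.178, 0,0.034,-0.685,0,0,0,0.178]'
python3 - <<'E'
from h import *
snap('wrist','w3');stt()
E
```

```text
clock: 4.55
tool_pos: [0.6334, 0.127, 0.0457]
eef_rot: [0.069, 0.998, 0.004, 0.0]
contact_force: [-1.9, 7.5, 4.1]
opening: 0.104
finger_force: 8.0
4.6 p [0.6334 0.127  0.0457] yaw 1.432 z [ 0.001  0.007 -1.   ] F [-2.2  7.4  3. ] op 0.112 ff 8.00390793781844 q [-0.13  0.98 -0.26  1.62  0.38  0.59  0.84]
```

View pics/w3.png

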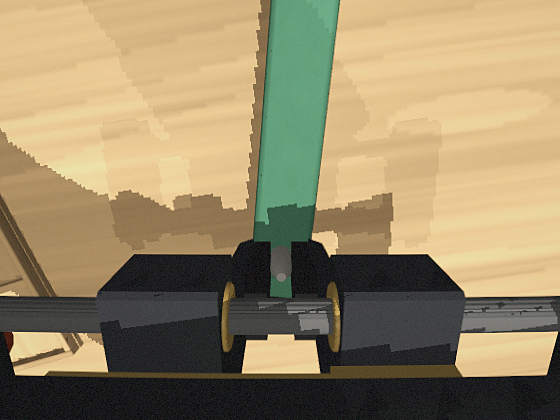

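The wrist view shows the leg straight out, with the pin pinched at (281,275) and 7.5 N pressing against the stop. I'll release, then probe the pins by pinching to get the exact stand pose.

```bash
python3 -m pendant '[0.4,0.034,0,0,0,0,0, 0.4,0,0.015,0,0,0,0, 0.4,0,0.015,0,0,0,0, 0.4,0,0.015,-0.3,0,0,0]'
python3 - <<'E'
from h import *
stt()
go([.634,.127,.048],-.21)
go([.634,.127,.09],-.21)
E
```

```text
clock: 5.0
tool_pos: [0.63, 0.1221, 0.0846]
eef_rot: [0.071, 0.997, -0.003, -0.006]
contact_force: [0.1, -0.3, -0.0]
opening: 0.4
finger_force: 0.0
5.0 p [0.63   0.1221 0.0846] yaw 1.43 z [-0.012 -0.005 -1.   ] F [ 0.1 -0.3 -0. ] op 0.4 ff 0.0 q [-0.12  0.92 -0.28  1.61  0.36  0.68  0.86]
shift [-0.024  0.038  0.244] turn [ 0.002 -0.008 -0.956] t 5.0 q7 0.86
shift [-0.021  0.036 -0.036] turn [ 0.002 -0.008 -0.956] t 5.0 q7 0.86
```

```bash
python3 -m pendant '[0.4,0,0.036,0,0,0,1, 0.4,0,0.036,0,0,0,1, 0.4,0,0.036,0,0,0,1, 0.4,0,0.036,0,0,0,1, 0.4,0,0.036,0,0,0,1, 0.4,0,0.036,0,0,0,1, 0.4,0,0.036,0,0,0,1, 0.4,0,0.036,0,0,0,1, 0.4,0,0.036,0,0,0,1, 0.4,0,0.036,0,0,0,1, 0.4,0,0.036,0,0,0,1, 0.4,0,0.036,0,0,0,1]'
python3 - <<'E'
from h import *
stt()
go([.634,.127,.048],-.21)
E
```

```text
clock: 6.2
tool_pos: [0.6349, 0.1293, 0.0898]
eef_rot: [0.755, 0.655, -0.0, 0.0]
contact_force: [0.2, 0.3, 0.2]
opening: 0.404
finger_force: 0.0
6.2 p [0.6349 0.1293 0.0898] yaw -0.141 z [-0.    -0.001 -1.   ] F [0.2 0.3 0.2] op 0.404 ff 0.0 q [-0.34  0.91  0.14  1.61 -0.18  0.63 -0.26]
shift [-0.016 -0.004  0.278] turn [0.    0.001 0.044] t 6.2 q7 -0.26
```

```bash
python3 -m pendant '[0.4,0.016,-0.004,0.278,0,0,0.044, 0.4,0.016,-0.004,0.278,0,0,0.044, 0.3,0.016,-0.004,0.278,0,0,0.044, 0,0.016,-0.004,0.278,0,0,0.044, 0,0.016,-0.004,0.278,0,0,0.044, 0,0.016,-0.004,0.278,0,0,0.044, 0,0.016,-0.004,0.278,0,0,0.044]' 4
python3 - <<'E'
from h import *
stt()
E
python3 -m pendant '[0.4,0.016,0,0,0,0,0, 0.4,0,0,-0.1,0,0,0, 0.4,0,0,-0.3,0,0,0, 0.4,0,0,-0.3,0,0,0]' 4
python3 - <<'E'
from h import *
stt()
go([.440,.169,.09],-.21)
E
```

```text
clock: 6.9
tool_pos: [0.6349, 0.1325, 0.0495]
eef_rot: [0.777, 0.629, 0.001, 0.0]
contact_force: [-1.9, 0.4, 6.2]
opening: 0.106
finger_force: 4.0
6.9 p [0.6349 0.1325 0.0495] yaw -0.209 z [ 0.001  0.    -1.   ] F [-1.9  0.4  6.2] op 0.106 ff 4.001843496735091 q [-0.35  0.97  0.14  1.62 -0.21  0.56 -0.3 ]
clock: 7.3
tool_pos: [0.6377, 0.1325, 0.0976]
eef_rot: [0.777, 0.629, 0.003, 0.002]
contact_force: [1.0, 0.6, 0.3]
opening: 0.4
finger_force: 0.0
7.3 p [0.6377 0.1325 0.0976] yaw -0.21 z [ 0.008  0.001 -1.   ] F [1.  0.6 0.3] op 0.4 ff 0.0 q [-0.36  0.9   0.16  1.61 -0.2   0.64 -0.31]
shift [-0.037 -1.34   0.041] turn [ 0.005 -0.002  0.   ] t 7.3 q7 -0.31
```

```bash
python3 -m pendant '[0.4,-0.02,-0.67,0.04,0,0,0, 0.4,-0.02,-0.67,0.04,0,0,0, 0.4,-0.02,-0.67,0.04,0,0,0]' 
python3 -m pendant '[0.4,-0.017,-0.67,0,0,0,0, 0.4,-0.017,-0.67,0,0,0,0,0.4,-0.017,-0.67,0.15,0,0,0, 0.4,-0.017,-0.67,0.28,0,0,0, 0.3,-0.017,-0.67,0.28,0,0,0, 0,-0.017,-0.67,0.28,0,0,0, 0,-0.017,-0.67,0.28,0,0,0, 0,-0.017,-0.67,0.28,0,0,0, 0,-0.017,-0.67,0.28,0,0,0]' 4
python3 - <<'E'
from h import *
stt()
snap('wrist','w4')
E
```

```text
clock: 7.6
tool_pos: [0.5243, 0.1508, 0.0861]
eef_rot: [0.776, 0.631, -0.007, -0.004]
contact_force: [-0.4, -0.3, -0.6]
opening: 0.402
finger_force: 0.0
clock: 8.5
tool_pos: [0.4381, 0.1688, 0.0459]
eef_rot: [0.777, 0.629, 0.001, 0.001]
contact_force: [1.5, -0.7, 3.2]
opening: 0.11
finger_force: 4.0
8.5 p [0.4381 0.1688 0.0459] yaw -0.21 z [ 0.003  0.001 -1.   ] F [ 1.5 -0.7  3.2] op 0.11 ff 4.001907869314891 q [-0.49  0.86  0.04  2.17 -0.3   0.11 -0.38]
```

```bash
python3 -m pendant '[0.4,0,0,0,0,0,0, 0.4,0,0,-0.1,0,0,0, 0.4,0,0,-0.3,0,0,0, 0.4,0,0,-0.3,0,0,-0.1,0.4,0,0,-0.3,0,0,-0.2,0.4,0,0,-0.3,0,0,-0.3]' 4
python3 -m pendant '[0.4,0,0,0,0,0,-0.7, 0.4,0,0,0,0,0,-0.7, 0.4,0,0,0,0,0,-0.7, 0.4,0,0,0,0,0,-0.7, 0.4,0,0,0,0,0,-0.7, 0.4,0,0,0,0,0,-0.7, 0.4,0,0,0,0,0,-0.7, 0.4,0,0,0,0,0,-0.7, 0.4,0,0,0,0,0,-0.7, 0.4,0,0,0,0,0,-0.7]' 4
python3 - <<'E'
from h import *
stt()
go([.438,.169,.047],-.21+np.pi/2)
E
```

```text
clock: 9.15
tool_pos: [0.4362, 0.169, 0.0905]
eef_rot: [0.615, 0.789, -0.0, -0.0]
contact_force: [-0.3, 0.6, 0.1]
opening: 0.399
finger_force: 0.0
clock: 10.15
tool_pos: [0.4366, 0.1688, 0.0902]
eef_rot: [0.116, 0.993, -0.0, -0.0]
contact_force: [-0.1, -1.0, 0.5]
opening: 0.399
finger_force: 0.0
10.15 p [0.4366 0.1688 0.0902] yaw 1.338 z [-0. -0. -1.] F [-0.1 -1.   0.5] op 0.399 ff 0.0 q [-0.37  0.77 -0.15  2.15  0.43  0.25  0.44]
shift [-0.009  0.004  0.288] turn [-0.    -0.    -0.015] t 10.15 q7 0.44
```

```bash
python3 -m pendant '[0.4,-0.009,0,0.1,0,0,-0.015, 0.4,-0.009,0,0.28,0,0,-0.015, 0.3,-0.009,0,0.28,0,0,-0.015, 0,-0.009,0,0.28,0,0,-0.015,0,-0.009,0,0.28,0,0,-0.015,0,-0.009,0,0.28,0,0,-0.015,0,-0.009,0,0.28,0,0,-0.015]' 4
python3 - <<'E'
from h import *
stt()
E
python3 -m pendant '[0.4,0,0,0,0,0,0, 0.4,0,0,-0.1,0,0,0, 0.4,0,0,-0.5,0,0,0, 0.4,0,0,-0.8,0,0,0]' 4
python3 - <<'E'
from h import *
p=r.get_state()
stt()
# solve stand pose: unknown rail(x,y), th
from scipy.optimize import least_squares
s=r.get_state()
E
```

```text
clock: 10.85
tool_pos: [0.4391, 0.1723, 0.0491]
eef_rot: [0.102, 0.995, 0.003, 0.001]
contact_force: [-0.6, 5.6, -5.7]
opening: 0.108
finger_force: 4.0
10.85 p [0.4391 0.1723 0.0491] yaw 1.366 z [ 0.003  0.007 -1.   ] F [-0.6  5.6 -5.7] op 0.108 ff 3.998175561282551 q [-0.41  0.85 -0.09  2.16  0.47  0.14  0.43]
clock: 11.25
tool_pos: [0.4372, 0.1673, 0.1647]
eef_rot: [0.104, 0.995, -0.001, -0.001]
contact_force: [1.7, 0.3, -0.1]
opening: 0.395
finger_force: 0.0
11.25 p [0.4372 0.1673 0.1647] yaw 1.363 z [-0.002 -0.002 -1.   ] F [ 1.7  0.3 -0.1] op 0.395 ff 0.0 q [-0.28  0.63 -0.29  2.1   0.38  0.47  0.5 ]
```

Run:
```python
from h import *
go([.50,-.32,.2],1.745)
```

```text
shift [-1.08  -3.093 -0.228] turn [-0.002 -0.001 -0.243] t 11.25 q7 0.5
```

```bash
for i in 1; do python3 -m pendant '[0.6,-0.27,-0.775,-0.057,0,0,0, 0.6,-0.27,-0.775,-0.057,0,0,0, 0.6,-0.27,-0.775,-0.057,0,0,0]'; done >/dev/null
python3 -m pendant '[0.6,-0.27,-0.775,-0.057,0,0,0, 0.6,-0.27,-0.775,-0.057,0,0,0, 0.6,-0.27,-0.775,-0.057,0,0,0]' >/dev/null
python3 -m pendant '[0.6,-0.27,-0.775,-0.057,0,0,0, 0.6,-0.27,-0.775,-0.057,0,0,0, 0.6,-0.27,-0.775,-0.057,0,0,0]' >/dev/null
python3 -m pendant '[0.6,-0.27,-0.775,-0.057,0,0,-0.243, 0.6,-0.27,-0.775,-0.057,0,0,-0.243, 0.6,-0.27,-0.775,-0.057,0,0,-0.243, 0.6,-0.27,-0.775,-0.057,0,0,-0.243, 0.6,-0.27,-0.775,-0.057,0,0,-0.243]'
python3 - <<'E'
from h import *
stt();s=snap('wrist','w5')
for x,y,z in [(-.1,0,.012),(.1,0,.012),(-.055,0,.04),(.055,0,.04)]:
  c,q=np.cos(.174),np.sin(.174);print(proj(s,(.5225+c*x,-.3543+q*x,z)))
E
```

```text
clock: 12.65
tool_pos: [0.4999, -0.3201, 0.1977]
eef_rot: [-0.086, 0.996, 0.0, -0.0]
contact_force: [-0.0, 1.1, -0.1]
opening: 0.601
finger_force: 0.0
12.65 p [ 0.4999 -0.3201  0.1977] yaw 1.742 z [-0.001  0.    -1.   ] F [-0.   1.1 -0.1] op 0.601 ff 0.0 q [ 0.81  0.75 -0.57  1.69  0.51  0.86  1.76]
[238.21952082  88.56177711]
[244.87250971 284.69361185]
[236.17126161 140.94039283]
[240.47169358 257.07902144]
```

View pics/w5.png

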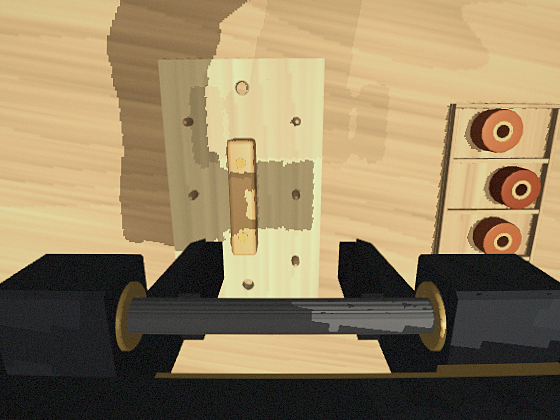

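The wrist view shows the board's holes at (242,88) and (248,285), the batten top from (242,140) to (246,254), and three wheels at (502,131), (520,188) and (503,238).

Run:
```python
from h import *
s=r.snapshot('wrist')
a=px(s,242,88,.012);b=px(s,248,285,.012);c=px(s,242,140,.04);d=px(s,246,254,.04)
for p,q in((a,b),(c,d)):print((p+q)/2,np.linalg.norm(p-q),np.arctan2(*(q-p)[[1,0]]))
m=(a+b)/2
go([*m[:2],.024],1.742+0)
for u in [(502,131),(520,188),(503,238)]:print(px(s,*u,.026))
```

```text
[ 0.52238203 -0.34953175  0.012     ] 0.20088558405853058 0.17573041833705255
[ 0.52015027 -0.348072    0.04      ] 0.10762889992365451 0.17904727762894526
shift [-0.107 -0.232  1.158] turn [ 0.001 -0.     0.003] t 12.75 q7 1.76
[ 0.41892283 -0.12567922  0.026     ]
[ 0.46719486 -0.09004362  0.026     ]
[ 0.51906909 -0.0889597   0.026     ]
```

Run:
```python
from h import *
go([.5215,-.349,.016],.177+np.pi/2)
```

```text
shift [-0.102 -0.228  1.212] turn [ 0.001 -0.    -0.001] t 12.75 q7 1.76
```

```bash
python3 -m pendant '[0.45,-0.102,-0.228,0.3,0,0,0, 0.45,-0.102,-0.228,0.5,0,0,0, 0.45,-0.102,-0.228,0.8,0,0,0,0.45,-0.102,-0.228,0.95,0,0,0,0.45,-0.102,-0.228,0.95,0,0,0]'
python3 -m pendant '[0.45,0,0,0.15,0,0,0, 0.45,0,0,0.26,0,0,0, 0.45,0,0,0.26,0,0,0]'
python3 - <<'E'
from h import *
stt()
E
python3 -m pendant '[0.2,0,0,0,0,0,0, 0,0,0,0,0,0,0, 0,0,0,0,0,0,0, 0,0,0,0,0,0,0]' 45
python3 - <<'E'
from h import *
stt();go([.5363,.1497,.09],-.229+np.pi/2)
E
```

```text
clock: 13.25
tool_pos: [0.5197, -0.3479, 0.0519]
eef_rot: [-0.088, 0.996, 0.002, -0.003]
contact_force: [0.3, 0.1, 0.8]
opening: 0.452
finger_force: 0.0
clock: 13.55
tool_pos: [0.5211, -0.3498, 0.0151]
eef_rot: [-0.088, 0.996, 0.001, -0.001]
contact_force: [0.5, -0.3, 0.5]
opening: 0.453
finger_force: 0.0
13.55 p [ 0.5211 -0.3498  0.0151] yaw 1.746 z [-0.002  0.001 -1.   ] F [ 0.5 -0.3  0.5] op 0.453 ff 0.0 q [ 0.75  1.03 -0.42  1.67  0.68  0.6   1.67]
clock: 13.95
tool_pos: [0.5227, -0.3513, 0.0171]
eef_rot: [-0.087, 0.996, -0.001, 0.001]
contact_force: [-0.9, 0.5, 5.7]
opening: 0.27
finger_force: 45.0
13.95 p [ 0.5227 -0.3513  0.0171] yaw 1.745 z [ 0.002 -0.001 -1.   ] F [-0.9  0.5  5.7] op 0.27 ff 45.00035195611417 q [ 0.75  1.03 -0.43  1.67  0.68  0.6   1.67]
shift [-0.669  3.273 -0.488] turn [-0.001  0.001  0.257] t 13.95 q7 1.67
```

```bash
python3 -m pendant '[0,0,0,-0.2,0,0,0, 0,0,0,-0.5,0,0,0, 0,0,0,-0.5,0,0,0]'
python3 -m pendant '[0,-0.067,0.33,0,0,0,0, 0,-0.167,0.82,0,0,0,0, 0,-0.167,0.82,0,0,0,0, 0,-0.167,0.82,0,0,0,0]'
python3 - <<'E'
from h import *
stt();s=snap('wrist','w6');go([.5363,.1497,.09],-.229+np.pi/2)
print(proj(s,np.array(r.get_state()['tool_pos'])+R.from_quat(r.get_state()['eef_rot']).apply([-.1,0,.005])))
E
```

```text
clock: 14.25
tool_pos: [0.5253, -0.3521, 0.0959]
eef_rot: [-0.087, 0.996, -0.002, 0.004]
contact_force: [2.5, -0.2, -2.7]
opening: 0.268
finger_force: 45.0
clock: 14.65
tool_pos: [0.5254, -0.2186, 0.0904]
eef_rot: [-0.091, 0.996, 0.003, -0.0]
contact_force: [0.3, -0.1, -3.0]
opening: 0.267
finger_force: 45.0
14.65 p [ 0.5254 -0.2186  0.0904] yaw 1.754 z [-0.001  0.005 -1.   ] F [ 0.3 -0.1 -3. ] op 0.267 ff 44.999493565410376 q [ 0.57  0.86 -0.45  1.84  0.63  0.58  1.48]
shift [-0.517  2.428  0.006] turn [ 0.001 -0.001  0.26 ] t 14.7 q7 1.48
[271.66805138 416.41034374]
```

View pics/w6.png

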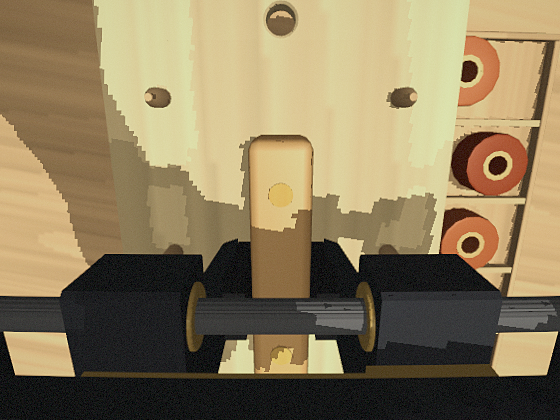

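The wrist view shows the board held by the batten, with its far hole at (281,18). I'll measure the board's offset in the hand.

Run:
```python
from h import *
s=r.snapshot('wrist');st=r.get_state();Rm=R.from_quat(st['eef_rot']);p=np.array(st['tool_pos'])
for n,u,z in [('hole',(281.5,18),-.0045),('pegL foot',(163,98),-.0045),('pegR foot',(399,98),-.0045),('pegLtip',(149,97),.0115),('pegRtip',(412,97),.0115),('batten end',(280,138),.0235)]:
  print(n,Rm.inv().apply(px(s,*u,p[2]+z)-p))
```

```text
hole [0.10154301 0.00361625 0.0046899 ]
pegL foot [ 0.0706535  -0.0463509   0.00462081]
pegR foot [0.07089955 0.05339908 0.00464439]
pegLtip [ 0.07073234 -0.04643717 -0.01137909]
pegRtip [ 0.07097522  0.05302788 -0.01135558]
batten end [ 0.05646663  0.00311917 -0.02339419]
```

```bash
python3 -m pendant '[0,-0.175,0.81,0,0,0,0, 0,-0.175,0.81,0,0,0,0, 0,-0.175,0.81,0,0,0,0]'
python3 -m pendant '[0,-0.175,0.81,0,0,0,0.05, 0,-0.175,0.81,0,0,0,0.1, 0,-0.175,0.81,0,0,0,0.2, 0,-0.175,0.81,0,0,0,0.26]'
python3 - <<'E'
from h import *
stt();go([.5375,.1494,.088],-.229+np.pi/2)
E
```

```text
clock: 15.05
tool_pos: [0.5305, -0.0975, 0.0907]
eef_rot: [-0.088, 0.996, 0.002, 0.001]
contact_force: [-0.1, 0.2, -3.3]
opening: 0.271
finger_force: 45.0
clock: 15.45
tool_pos: [0.5358, 0.0279, 0.0907]
eef_rot: [0.117, 0.993, 0.002, 0.001]
contact_force: [0.2, 0.0, -3.7]
opening: 0.268
finger_force: 45.0
15.45 p [0.5358 0.0279 0.0907] yaw 1.337 z [ 0.002  0.004 -1.   ] F [ 0.2  0.  -3.7] op 0.268 ff 44.99621165916324 q [ 0.02  0.81 -0.25  1.95  0.44  0.43  0.77]
shift [0.177 0.791 0.021] turn [ 0.003  0.001 -0.003] t 15.45 q7 0.77
```

```bash
python3 -m pendant '[0,0.177,0.5,0,0,0,0, 0,0.177,0.791,0,0,0,0, 0,0.177,0.791,0,0,0,0, 0,0.177,0.791,0.02,0,0,0,0,0.177,0.791,0.02,0,0,0]'
python3 - <<'E'
from h import *
stt();go([.5375,.1494,.07],-.229+np.pi/2)
E
```

```text
clock: 15.95
tool_pos: [0.5366, 0.1426, 0.087]
eef_rot: [0.117, 0.993, -0.001, -0.0]
contact_force: [-0.7, 0.3, -4.1]
opening: 0.272
finger_force: 45.0
15.95 p [0.5366 0.1426 0.087 ] yaw 1.335 z [-0.001 -0.002 -1.   ] F [-0.7  0.3 -4.1] op 0.272 ff 44.99884447082877 q [-0.21  0.83 -0.23  1.89  0.39  0.46  0.62]
shift [0.005 0.046 0.114] turn [-0.002 -0.    -0.004] t 15.95 q7 0.62
```

```bash
python3 -m pendant '[0,0,0,0,0,0,0,0,0,0,0,0,0,0]' >/dev/null
python3 - <<'E'
from h import *
stt();go([.5375,.1494,.07],-.229+np.pi/2)
E
```

```text
16.15 p [0.5367 0.1419 0.0877] yaw 1.333 z [-0.001 -0.002 -1.   ] F [-0.7 -0.3 -4.4] op 0.269 ff 44.999041333794594 q [-0.21  0.83 -0.23  1.89  0.39  0.46  0.62]
shift [0.006 0.05  0.118] turn [-0.001 -0.    -0.005] t 16.15 q7 0.62
```

```bash
python3 -m pendant '[0,0.006,0.05,0.03,0,0,-0.005, 0,0.006,0.05,0.06,0,0,-0.005, 0,0.006,0.05,0.06,0,0,-0.005, 0,0.006,0.05,0.06,0,0,-0.005]' >/dev/null
python3 - <<'E'
from h import *
stt();go([.5375,.1494,.07],-.229+np.pi/2);s=snap('side','s7')
print(proj(s,(.5363,.1497,.06)))
a=s['img'][120:240,170:300,::-1];cv2.imwrite('pics/s7c.png',cv2.resize(a,None,fx=5,fy=5,interpolation=cv2.INTER_CUBIC))
E
```

```text
16.55 p [0.5371 0.1519 0.0786] yaw 1.345 z [-0.001 -0.    -1.   ] F [ 0.8  0.7 -3.1] op 0.268 ff 44.9989603087306 q [-0.23  0.85 -0.22  1.89  0.39  0.45  0.61]
shift [-0.006 -0.016  0.058] turn [-0.    -0.     0.002] t 16.55 q7 0.61
[242.72736116 189.30823903]
```

View pics/s7c.png

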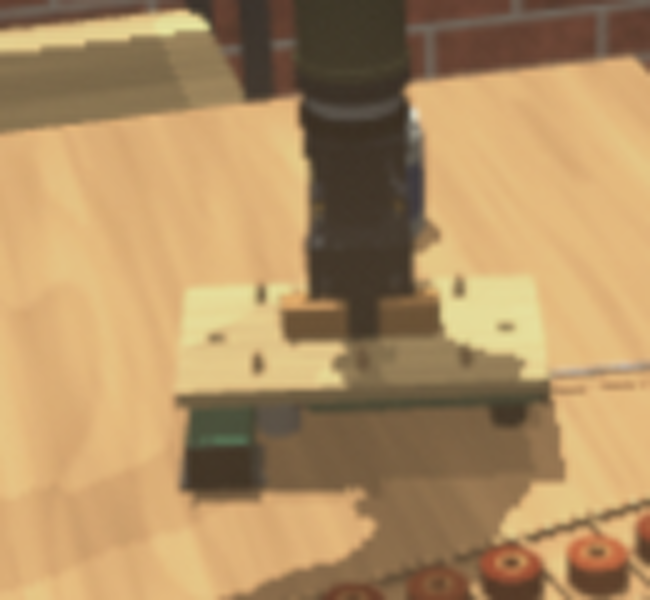

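The side crop shows the board level over the stand, with the rail at the left and the leg beneath it. I'll correct by 2.5 mm and lower.

```bash
python3 -m pendant '[0,-0.006,-0.016,0,0,0,0, 0,-0.006,-0.016,0.03,0,0,0, 0,-0.006,-0.016,0.07,0,0,0, 0,-0.006,-0.016,0.07,0,0,0]'
python3 - <<'E'
from h import *
stt()
E
```

```text
clock: 17.0
tool_pos: [0.5371, 0.1493, 0.0675]
eef_rot: [0.113, 0.994, -0.0, -0.001]
contact_force: [-0.7, 0.3, -3.7]
opening: 0.268
finger_force: 45.0
17.0 p [0.5371 0.1493 0.0675] yaw 1.345 z [-0.001 -0.001 -1.   ] F [-0.7  0.3 -3.7] op 0.268 ff 44.999054074287415 q [-0.23  0.87 -0.21  1.89  0.4   0.43  0.61]
```

```bash
python3 -m pendant '[0,0,0,0.03,0,0,0, 0,0,0,0.06,0,0,0, 0,0,0,0.073,0,0,0, 0,0,0,0.073,0,0,0]'
python3 - <<'E'
from h import *
stt()
E
```

```text
clock: 17.4
tool_pos: [0.5376, 0.1496, 0.0573]
eef_rot: [0.113, 0.994, -0.0, -0.0]
contact_force: [0.5, -0.9, -2.3]
opening: 0.268
finger_force: 45.0
17.4 p [0.5376 0.1496 0.0573] yaw 1.345 z [-0. -0. -1.] F [ 0.5 -0.9 -2.3] op 0.268 ff 44.99907396733761 q [-0.23  0.88 -0.2   1.89  0.41  0.41  0.6 ]
```

Nearly down. I'll press a little, release, rise and look.

```bash
python3 -m pendant '[0,0,0,0.02,0,0,0, 0,0,0,0.03,0,0,0, 0.35,0,0,0.01,0,0,0, 0.45,0,0,0.01,0,0,0, 0.45,0,0,0,0,0,0]' 10
python3 -m pendant '[0.45,0,0,-0.3,0,0,0, 0.45,0,0,-0.6,0,0,0, 0.45,0,0,-1,0,0,0, 0.45,0,0,-1,0,0,0]'
python3 - <<'E'
from h import *
stt();s=snap('side','s8');w=snap('wrist','w8');go([.5,.0,.24],-.229)
o=np.zeros((600,800,3),np.uint8);o[:420,:560]=w['img'][:,:,::-1]
a=s['img'][140:220,170:300,::-1];o[420:,:292]=cv2.resize(a,(292,180),interpolation=cv2.INTER_CUBIC)
cv2.imwrite('pics/m8.png',o)
for x,y,z in [(-.1,0,.012),(.1,0,.012)]:
  print(proj(w,(.5363+np.cos(.229)*x,.1497-np.sin(.229)*x,.052)))
E
```

```text
clock: 17.9
tool_pos: [0.5379, 0.1497, 0.0575]
eef_rot: [0.113, 0.994, 0.0, 0.0]
contact_force: [-0.7, -1.6, 0.7]
opening: 0.448
finger_force: 0.0
clock: 18.3
tool_pos: [0.5405, 0.1509, 0.2127]
eef_rot: [0.113, 0.994, 0.002, 0.004]
contact_force: [-0.3, 0.6, 1.5]
opening: 0.45
finger_force: 0.0
18.3 p [0.5405 0.1509 0.2127] yaw 1.344 z [ 0.009  0.004 -1.   ] F [-0.3  0.6  1.5] op 0.45 ff 0.0 q [-0.15  0.65 -0.34  1.79  0.3   0.74  0.7 ]
shift [ 0.027 -1.032 -0.207] turn [-0.001  0.003 -0.998] t 18.4 q7 0.7
[276.80546786  60.70103141]
[277.12144551 278.38047657]
```

View pics/m8.png

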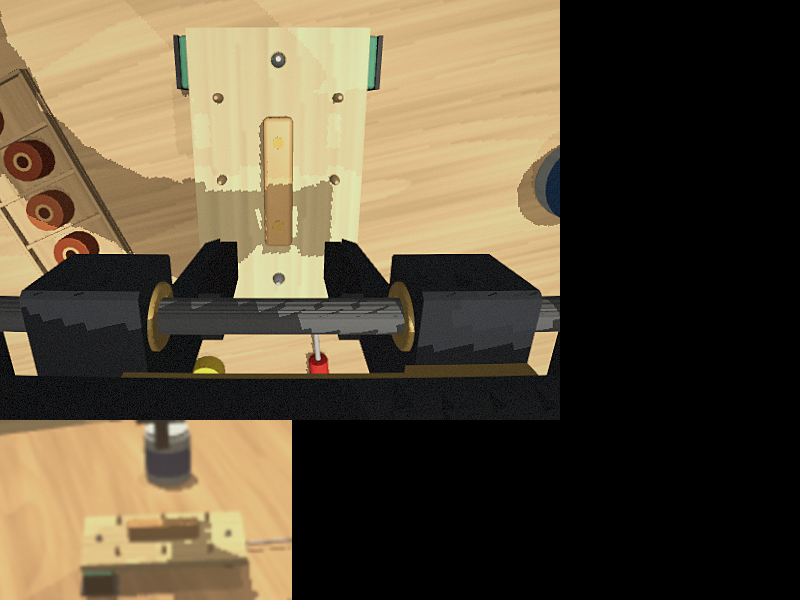

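The view shows the board seated, with both pins through their holes at (278,59) and (279,278), where I predicted them. Now the wheels.

```bash
cat >> h.py <<'E'
def wheels(s,z=.026):
    """pale hub centres inside cedar blobs"""
    im=s['img'];h=cv2.cvtColor(im,cv2.COLOR_RGB2HSV).astype(int)
    m=(((h[...,0]<11)|(h[...,0]>172))&(h[...,1]>120)&(h[...,2]>50)).astype(np.uint8)
    m=cv2.morphologyEx(m,cv2.MORPH_OPEN,np.ones((3,3)))
    cs,_=cv2.findContours(m,cv2.RETR_EXTERNAL,cv2.CHAIN_APPROX_NONE);out=[]
    for c in cs:
        if cv2.contourArea(c)<150: continue
        f=np.zeros_like(m);cv2.drawContours(f,[cv2.convexHull(c)],-1,1,-1)
        f=cv2.erode(f,np.ones((3,3)))
        p=((h[...,1]<150)&(h[...,2]>110)&(f>0)&(m==0)).astype(np.uint8)
        n,l,st,_=cv2.connectedComponentsWithStats(p,connectivity=8)
        if n<2: continue
        k=1+np.argmax(st[1:,4])
        if st[k,4]<15: continue
        q=cv2.convexHull(np.argwhere(l==k)[:,::-1].astype(np.int32));M=cv2.moments(q)
        if M['m00']<10: continue
        u=(M['m10']/M['m00'],M['m01']/M['m00']);P=px(s,*u,z)
        print('hub px',np.round(u,1),'at',P.round(4),'hub w/h',st[k,2:4],'blob',cv2.contourArea(c));out.append(P)
    return out
E
python3 - <<'E'
from h import *
go([.62,-.09,.2],1.745)
s=r.snapshot('scene');wheels(s)
c,n=np.cos(.229),np.sin(.229)
for i,(x,y) in enumerate([(-.07,-.05),(-.07,.05),(0,-.05),(0,.05),(.07,-.05),(.07,.05)]):print('peg',i,np.round([.5363+c*x+n*y,.1497-n*x+c*y],4))
E
```

```text
shift [-0.886 -1.437  0.062] turn [ 0.001  0.003 -0.255] t 18.4 q7 0.7
hub px [336.3  58.2] at [0.1113 0.6561 0.026 ] hub w/h [ 4 12] blob 287.0
hub px [298.9  56.6] at [0.0119 0.5459 0.026 ] hub w/h [ 8 18] blob 322.0
hub px [250.2  15.7] at [-0.3743  0.5857  0.026 ] hub w/h [15  8] blob 933.5
peg 0 [0.4568 0.1169]
peg 1 [0.4795 0.2143]
peg 2 [0.5249 0.101 ]
peg 3 [0.5477 0.1984]
peg 4 [0.5931 0.0851]
peg 5 [0.6158 0.1825]
```

```bash
python3 -m pendant '[0.75,-0.44,-0.72,0.03,0,0,0, 0.75,-0.44,-0.72,0.03,0,0,0, 0.75,-0.44,-0.72,0.03,0,0,0]' >/dev/null
python3 -m pendant '[0.75,-0.44,-0.72,0.03,0,0,-0.255, 0.75,-0.44,-0.72,0.03,0,0,-0.255, 0.75,-0.44,-0.72,0.03,0,0,-0.255, 0.75,-0.44,-0.72,0.03,0,0,-0.255, 0.75,-0.44,-0.72,0.03,0,0,-0.255]'
python3 - <<'E'
from h import *
s=snap('wrist','w9');wheels(s);go([.42,-.126,.1],1.745)
E
```

```text
clock: 19.25
tool_pos: [0.6165, -0.0905, 0.1959]
eef_rot: [-0.086, 0.996, 0.001, -0.002]
contact_force: [-0.0, 1.3, -0.5]
opening: 0.75
finger_force: 0.0
hub px [288.1 245.8] at [ 0.6784 -0.0711  0.026 ] hub w/h [19 19] blob 1157.5
hub px [298.  135.8] at [ 0.5717 -0.0811  0.026 ] hub w/h [21 22] blob 1400.5
hub px [309.6  10.3] at [ 0.4683 -0.0904  0.026 ] hub w/h [24 23] blob 890.0
shift [ 1.332 -0.016  0.648] turn [ 0.002 -0.002  0.   ] t 19.3 q7 1.43
```

View pics/w9.png

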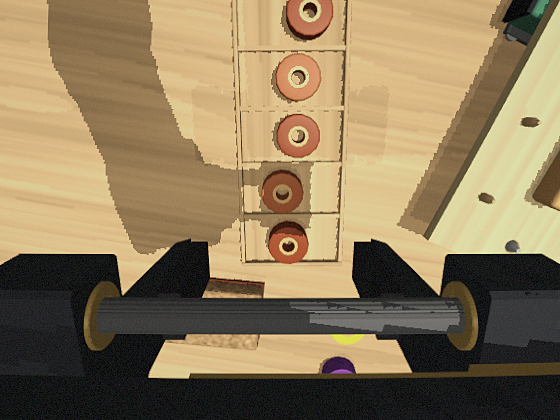

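The wrist view shows five wheels' hubs at (310,10), (299,77), (299,136), (282,194) and (288,246). The sixth is out of the frame at the low-x end, seen earlier at (.419,-.126).

Run:
```python
from h import *
s=r.snapshot('wrist')
for u in [(310,10),(299,77),(299,136),(282,194),(288,246)]:
  P=px(s,*u,.026);print(P.round(4),'minus y bias',(P-np.array([-.17,.98,0])*.0033).round(4))
go([.6784,-.0744,.015],1.745)
```

```text
[ 0.4682 -0.0889  0.026 ] minus y bias [ 0.4687 -0.0921  0.026 ]
[ 0.5222 -0.088   0.026 ] minus y bias [ 0.5228 -0.0912  0.026 ]
[ 0.5721 -0.0786  0.026 ] minus y bias [ 0.5727 -0.0818  0.026 ]
[ 0.6281 -0.0843  0.026 ] minus y bias [ 0.6287 -0.0875  0.026 ]
[ 0.6792 -0.0693  0.026 ] minus y bias [ 0.6798 -0.0725  0.026 ]
shift [-0.422  0.017  1.214] turn [ 0.001 -0.001  0.001] t 19.35 q7 1.43
```

```bash
python3 -m pendant '[0.75,-0.422,0.017,0.3,0,0,0, 0.75,-0.422,0.017,0.6,0,0,0, 0.75,-0.422,0.017,0.9,0,0,0, 0.75,-0.422,0.017,0.95,0,0,0, 0.75,-0.422,0.017,0.95,0,0,0]'
python3 - <<'E'
from h import *
go([.679,-.0735,.015],1.745)
E
```

```text
clock: 19.85
tool_pos: [0.6772, -0.0754, 0.0532]
eef_rot: [-0.088, 0.996, 0.001, -0.003]
contact_force: [-0.7, -0.1, -0.1]
opening: 0.748
finger_force: 0.0
shift [-0.016  0.01   0.255] turn [ 0.001 -0.004  0.002] t 19.85 q7 1.38
```

```bash
python3 -m pendant '[0.75,-0.016,0.01,0.15,0,0,0, 0.75,-0.016,0.01,0.255,0,0,0, 0.6,-0.016,0.01,0.255,0,0,0, 0.3,-0.016,0.01,0.255,0,0,0, 0.3,-0.016,0.01,0.255,0,0,0, 0.3,-0.016,0.01,0.255,0,0,0]' 15
python3 -m pendant '[0.3,0,0,-0.3,0,0,0, 0.3,0,0,-0.6,0,0,0, 0.3,0,0,-0.6,0,0,0]'
python3 - <<'E'
from h import *
stt();s=snap('wrist','w10');st=r.get_state();p=np.array(st['tool_pos'])
for P in wheels(s,p[2]+.011):print(R.from_quat(st['eef_rot']).inv().apply(P-p).round(4))
print(proj(s,p+[0,0,.011]));cv2.imwrite('pics/w10c.png',cv2.resize(s['img'][200:340,180:400,::-1],None,fx=3,fy=3))
go([.6158,.1825,.1],2.5)
E
```

```text
clock: 20.45
tool_pos: [0.6827, -0.0752, 0.0192]
eef_rot: [-0.087, 0.996, -0.0, 0.001]
contact_force: [-0.4, -0.1, 4.2]
opening: 0.446
finger_force: 15.0
clock: 20.75
tool_pos: [0.6868, -0.0748, 0.1151]
eef_rot: [-0.087, 0.996, -0.0, 0.006]
contact_force: [1.1, 1.0, -0.8]
opening: 0.446
finger_force: 15.0
20.75 p [ 0.6868 -0.0748  0.1151] yaw 1.744 z [ 0.013  0.001 -1.   ] F [ 1.1  1.  -0.8] op 0.446 ff 14.999833940528333 q [ 0.26  0.94 -0.44  1.45  0.48  0.84  1.41]
hub px [280.5 257.3] at [ 0.6822 -0.0746  0.123 ] hub w/h [42 40] blob 6069.0
hub px [301.2  26.8] at [ 0.5904 -0.0829  0.123 ] hub w/h [31 33] blob 3069.0
[ 0.0023  0.0009 -0.011 ]
[ 0.0942  0.0085 -0.0117]
[278.54910594 262.31750318]
shift [0.156 1.771 0.077] turn [-0.003  0.004 -0.481] t 20.8 q7 1.41
```

```bash
cat >> h.py <<'E'
def hand(peg,dz=.007,yaw=2.5,zt=.1,show=True,bias=(0,0)):
    """wheel offset in hand, and move that brings the wheel over peg"""
    s=r.snapshot('wrist');st=r.get_state();p=np.array(st['tool_pos']);Rm=R.from_quat(st['eef_rot'])
    L=[Rm.inv().apply(P-p) for P in wheels(s,p[2]+dz)]
    o=min(L,key=lambda v:np.linalg.norm(v[:2]));print('offset',o.round(4))
    Y=np.array([np.cos(yaw),np.sin(yaw),0]);X=np.cross(Y,[0,0,-1.])
    t=np.array([*PEG[peg],zt])-X*(o[0]-bias[0])
    go(t,yaw)
c_,n_=np.cos(.229),np.sin(.229)
PEG=[(.5363+c_*x+n_*y,.1497-n_*x+c_*y) for x,y in [(-.07,-.05),(-.07,.05),(0,-.05),(0,.05),(.07,-.05),(.07,.05)]]
E
python3 - <<'E'
from h import *
stt();hand(5)
E
```

```text
20.8 p [ 0.6847 -0.0751  0.112 ] yaw 1.745 z [ 0.008  0.    -1.   ] F [-0.7  0.2 -0.1] op 0.441 ff 14.999933056533337 q [ 0.26  0.95 -0.44  1.45  0.48  0.84  1.41]
hub px [280.5 257.2] at [ 0.6817 -0.0747  0.1165] hub w/h [42 39] blob 6165.5
hub px [301.2  30.5] at [ 0.5888 -0.0829  0.1165] hub w/h [31 34] blob 3246.0
offset [ 0.001   0.0009 -0.007 ]
shift [0.137 1.775 0.062] turn [-0.001  0.002 -0.481] t 20.85 q7 1.41
```

```bash
python3 -m pendant '[0.3,0.07,0.89,0.03,0,0,0, 0.3,0.07,0.89,0.03,0,0,-0.1, 0.3,0.07,0.89,0.03,0,0,-0.2, 0.3,0.07,0.89,0.03,0,0,-0.24]' >/dev/null
python3 - <<'E'
from h import *
stt();hand(5)
E
```

```text
21.25 p [0.6452 0.0632 0.1021] yaw 2.137 z [-0.004  0.006 -1.   ] F [ 0.2  0.2 -0.6] op 0.446 ff 14.999687089584768 q [ 0.1   0.93 -0.51  1.58  0.58  0.78  1.48]
hub px [280.6 257.2] at [0.6417 0.0621 0.1088] hub w/h [42 39] blob 5750.0
offset [ 0.0019  0.0053 -0.007 ]
shift [-0.282  0.811  0.014] turn [ 0.003 -0.001 -0.233] t 21.3 q7 1.49
```

```bash
python3 -m pendant '[0.3,-0.282,0.811,0.014,0,0,-0.233, 0.3,-0.282,0.811,0.014,0,0,-0.233, 0.3,-0.282,0.811,0.014,0,0,-0.233, 0.3,-0.282,0.811,0.014,0,0,-0.233, 0.3,-0.282,0.811,0.014,0,0,-0.233, 0.3,-0.282,0.811,0.014,0,0,-0.233, 0.3,-0.282,0.811,0.014,0,0,-0.233]' >/dev/null
python3 - <<'E'
from h import *
stt();hand(5,zt=.085)
E
```

```text
22.0 p [0.6212 0.1775 0.1006] yaw 2.484 z [-0.    -0.002 -1.   ] F [-0.9  0.   0.2] op 0.442 ff 14.999923347495496 q [-0.05  0.94 -0.57  1.59  0.65  0.81  1.58]
hub px [280.6 257.3] at [0.6185 0.1753 0.1078] hub w/h [42 39] blob 5828.0
offset [ 0.0038  0.0005 -0.007 ]
shift [-0.027  0.047  0.105] turn [-0.    -0.001 -0.01 ] t 22.05 q7 1.58
```

```bash
python3 -m pendant '[0.3,-0.027,0.047,0,0,0,-0.01, 0.3,-0.027,0.047,0.05,0,0,-0.01, 0.3,-0.027,0.047,0.05,0,0,-0.01,0.3,-0.027,0.047,0.05,0,0,-0.01]' >/dev/null
python3 - <<'E'
from h import *
stt();hand(5,zt=.085);hand(5,zt=.085)
s=r.snapshot('wrist');cv2.imwrite('pics/w11.png',s['img'][:,:,::-1])
print(proj(s,[*PEG[5],.052]),proj(s,[*PEG[5],.068]))
E
```

```text
22.45 p [0.6173 0.1876 0.0932] yaw 2.504 z [-0.001 -0.001 -1.   ] F [ 0.3  0.2 -0.1] op 0.444 ff 14.999849768355489 q [-0.07  0.95 -0.57  1.6   0.66  0.79  1.58]
hub px [280.7 257.4] at [0.6146 0.1854 0.1004] hub w/h [43 40] blob 5986.5
offset [ 0.0035  0.0009 -0.007 ]
shift [ 0.011 -0.012  0.056] turn [ 0.    -0.     0.002] t 22.5 q7 1.58
hub px [280.7 257.3] at [0.6148 0.1854 0.1006] hub w/h [43 39] blob 5829.5
offset [ 0.0035  0.0009 -0.007 ]
shift [ 0.011 -0.011  0.057] turn [-0.    -0.     0.002] t 22.55 q7 1.58
[276.45961892 218.47177729] [276.09400069 227.99738976]
```

```bash
python3 -m pendant '[0.3,0.011,-0.012,0.03,0,0,0, 0.3,0.011,-0.012,0.07,0,0,0, 0.3,0.011,-0.012,0.11,0,0,0,0.3,0.011,-0.012,0.11,0,0,0]' >/dev/null
python3 - <<'E'
from h import *
stt();hand(5,zt=.067)
E
```

```text
23.0 p [0.6173 0.1849 0.0758] yaw 2.504 z [-0.002 -0.001 -1.   ] F [ 0.6 -0.9 -0.2] op 0.445 ff 14.999949331395328 q [-0.07  0.98 -0.56  1.6   0.68  0.77  1.57]
hub px [280.7 257.2] at [0.6145 0.1825 0.0833] hub w/h [42 39] blob 5856.0
offset [ 0.004   0.0008 -0.007 ]
shift [-0.005 -0.002  0.062] turn [ 0.001 -0.001  0.003] t 23.05 q7 1.57
```

```bash
python3 -m pendant '[0.3,0,0,0.03,0,0,0, 0.3,0,0,0.055,0,0,0, 0.3,0,0,0.055,0,0,0]'
python3 -m pendant '[0.58,0,0,0,0,0,0, 0.58,0,0,0,0,0,0, 0.58,0,0,-0.2,0,0,0, 0.58,0,0,-0.45,0,0,0, 0.58,0,0,-0.45,0,0,0]' >/dev/null
python3 - <<'E'
from h import *
s=snap('wrist','w12');wheels(s,.074);print(PEG[5]);stt();go([.6287,-.0875,.06],1.745)
E
```

```text
clock: 23.35
tool_pos: [0.6176, 0.1852, 0.0683]
eef_rot: [-0.45, 0.893, 0.0, -0.0]
contact_force: [-0.2, 0.6, -0.2]
opening: 0.442
finger_force: 15.0
hub px [282.6 202. ] at [0.6153 0.1828 0.074 ] hub w/h [30 29] blob 2709.5
(np.float64(0.6158227591617285), np.float64(0.18250443225092824))
23.9 p [0.6197 0.1865 0.1392] yaw 2.504 z [ 0.005  0.003 -1.   ] F [-0.7 -1.2 -0.2] op 0.579 ff 0.0 q [-0.05  0.9  -0.61  1.57  0.62  0.87  1.61]
shift [ 1.434 -1.135  0.524] turn [-0.     0.004  0.483] t 23.9 q7 1.61
```

```bash
python3 -m pendant '[0.75,0.72,-0.57,0,0,0,0.1, 0.75,0.72,-0.57,0,0,0,0.2, 0.75,0.72,-0.57,0,0,0,0.25, 0.75,0.72,-0.57,0,0,0,0.25]' >/dev/null
python3 - <<'E'
from h import *
go([.6287,-.0875,.06],1.745)
E
```

```text
shift [ 0.379 -0.742  0.504] turn [-0.004 -0.003  0.226] t 24.3 q7 1.47
```

```bash
python3 -m pendant '[0.75,0.379,-0.742,0,0,0,0.1, 0.75,0.379,-0.742,0.1,0,0,0.226, 0.75,0.379,-0.742,0.3,0,0,0.226, 0.75,0.379,-0.742,0.5,0,0,0.226, 0.75,0.379,-0.742,0.5,0,0,0.226,0.75,0.379,-0.742,0.5,0,0,0.226]' >/dev/null
python3 - <<'E'
from h import *
s=r.snapshot('wrist');wheels(s);stt();go([.6287,-.0875,.015],1.745)
E
```

```text
hub px [288.3 124.3] at [ 0.5717 -0.0811  0.026 ] hub w/h [37 38] blob 4444.0
24.95 p [ 0.6316 -0.0748  0.0622] yaw 1.759 z [ 0.001  0.002 -1.   ] F [-0.5 -0.4  0.4] op 0.752 ff 0.0 q [ 0.26  0.96 -0.39  1.64  0.54  0.65  1.34]
shift [ 0.035 -0.08   0.314] turn [0.001 0.001 0.009] t 24.95 q7 1.34
```

```bash
python3 -m pendant '[0.75,0.035,-0.08,0.1,0,0,0.01, 0.75,0.035,-0.08,0.2,0,0,0.01, 0.75,0.035,-0.08,0.3,0,0,0.01, 0.75,0.035,-0.08,0.3,0,0,0.01, 0.3,0.035,-0.08,0.3,0,0,0.01, 0.3,0.035,-0.08,0.3,0,0,0.01,0.3,0.035,-0.08,0.3,0,0,0.01,0.3,0.035,-0.08,0.3,0,0,0.01]' 15
python3 -m pendant '[0.3,0,0,-0.3,0,0,0, 0.3,0,0,-0.6,0,0,0, 0.3,0,0,-0.6,0,0,0,0.3,0,0,-0.6,0,0,0]'
python3 - <<'E'
from h import *
hand(4)
E
```

```text
clock: 25.75
tool_pos: [0.6284, -0.0896, 0.0169]
eef_rot: [-0.085, 0.996, 0.0, 0.001]
contact_force: [0.9, 0.3, 1.0]
opening: 0.45
finger_force: 15.0
clock: 26.15
tool_pos: [0.6287, -0.0899, 0.1077]
eef_rot: [-0.085, 0.996, -0.0, 0.001]
contact_force: [-0.0, 0.2, 0.1]
opening: 0.449
finger_force: 15.0
hub px [271.6 249.6] at [ 0.6223 -0.0941  0.1133] hub w/h [13  7] blob 163.0
hub px [307.5 126.7] at [ 0.5675 -0.0885  0.1133] hub w/h [30 31] blob 2770.5
offset [ 0.0059 -0.0031 -0.007 ]
shift [1.000e-03 1.217e+00 4.200e-02] turn [-0.    -0.    -0.484] t 26.2 q7 1.37
```

```bash
python3 -m pendant '[0.3,0,0.6,0.04,0,0,-0.1, 0.3,0,0.6,0.04,0,0,-0.2, 0.3,0,0.6,0.04,0,0,-0.25]' >/dev/null
python3 - <<'E'
from h import *
go([*PEG[4],.1],2.5)
E
```

```text
shift [-0.185  0.492 -0.002] turn [ 0.005  0.001 -0.224] t 26.5 q7 1.52
```

```bash
python3 -m pendant '[0.3,-0.185,0.45,0,0,0,-0.1, 0.3,-0.185,0.45,0,0,0,-0.224, 0.3,-0.185,0.45,0,0,0,-0.224,0.3,-0.185,0.45,0,0,0,-0.224,0.3,-0.185,0.45,0,0,0,-0.224]' >/dev/null
python3 - <<'E'
from h import *
stt();hand(4,dz=.009,zt=.09);go([*PEG[4],.085],2.5)
E
```

```text
27.0 p [0.5995 0.0697 0.099 ] yaw 2.483 z [-0.002 -0.001 -1.   ] F [-0.2 -0.4  0.2] op 0.447 ff 14.999866071157157 q [ 0.12  0.91 -0.57  1.73  0.7   0.73  1.67]Traceback (most recent call last):
  File "<stdin>", line 2, in <module>
  File "h.py", line 64, in hand
    o=min(L,key=lambda v:np.linalg.norm(v[:2]));print('offset',o.round(4))
ValueError: min() iterable argument is empty
```

```bash
cat >> h.py <<'E'
def wheels(s,z=.026,roi=None,v=True):
    im=cv2.GaussianBlur(s['img'],(3,3),0).astype(float)+1;ra=im[...,0]/im[...,1];br=im.max(2)
    m=((ra>1.75)&(br>25)).astype(np.uint8)
    if roi: k=np.zeros_like(m);k[roi[1]:roi[3],roi[0]:roi[2]]=1;m*=k
    m=cv2.morphologyEx(m,cv2.MORPH_OPEN,np.ones((3,3)))
    cs,_=cv2.findContours(m,cv2.RETR_EXTERNAL,cv2.CHAIN_APPROX_NONE);out=[]
    for c in cs:
        if cv2.contourArea(c)<250: continue
        f=np.zeros_like(m);cv2.drawContours(f,[cv2.convexHull(c)],-1,1,-1);f=cv2.erode(f,np.ones((5,5)))
        p=((ra<1.65)&(br>45)&(f>0)).astype(np.uint8);n,l,st,_=cv2.connectedComponentsWithStats(p,connectivity=8)
        if n<2: continue
        k=1+np.argmax(st[1:,4])
        if st[k,4]<25: continue
        q=cv2.convexHull(np.argwhere(l==k)[:,::-1].astype(np.int32));M=cv2.moments(q)
        if M['m00']<10: continue
        u=(M['m10']/M['m00'],M['m01']/M['m00']);P=px(s,*u,z)
        if v: print('hub px',np.round(u,1),'at',P.round(4),'hub w/h',st[k,2:4],'blob',cv2.contourArea(c))
        out.append(P)
    return out
E
python3 - <<'E'
from h import *
s=snap('wrist','w13');p=r.get_state()['tool_pos'];wheels(s,p[2]+.009)
im=s['img'].astype(int)
for y in range(232,292,6):print(y,[tuple(im[y,x]) for x in range(250,312,12)])
go([*PEG[4],.085],2.5)
E
```

```text
hub px [280.8 266.6] at [0.5992 0.0701 0.1086] hub w/h [45 41] blob 6098.0
232 [(np.int64(71), np.int64(39), np.int64(25)), (np.int64(111), np.int64(56), np.int64(33)), (np.int64(115), np.int64(62), np.int64(40)), (np.int64(116), np.int64(64), np.int64(40)), (np.int64(214), np.int64(142), np.int64(95)), (np.int64(73), np.int64(39), np.int64(28))]
238 [(np.int64(114), np.int64(60), np.int64(30)), (np.int64(113), np.int64(61), np.int64(36)), (np.int64(110), np.int64(54), np.int64(28)), (np.int64(114), np.int64(58), np.int64(35)), (np.int64(111), np.int64(60), np.int64(33)), (np.int64(110), np.int64(53), np.int64(33))]
244 [(np.int64(112), np.int64(55), np.int64(30)), (np.int64(112), np.int64(59), np.int64(34)), (np.int64(110), np.int64(56), np.int64(33)), (np.int64(112), np.int64(60), np.int64(34)), (np.int64(104), np.int64(54), np.int64(35)), (np.int64(113), np.int64(60), np.int64(38))]
250 [(np.int64(110), np.int64(56), np.int64(32)), (np.int64(110), np.int64(57), np.int64(29)), (np.int64(144), np.int64(111), np.int64(69)), (np.int64(145), np.int64(113), np.int64(69)), (np.int64(107)
[... 1107 characters left out ...]
, np.int64(142), np.int64(84)), (np.int64(108), np.int64(57), np.int64(30))]
280 [(np.int64(109), np.int64(59), np.int64(34)), (np.int64(110), np.int64(56), np.int64(32)), (np.int64(144), np.int64(109), np.int64(67)), (np.int64(145), np.int64(110), np.int64(69)), (np.int64(107), np.int64(57), np.int64(32)), (np.int64(106), np.int64(55), np.int64(26))]
286 [(np.int64(107), np.int64(53), np.int64(25)), (np.int64(111), np.int64(61), np.int64(35)), (np.int64(106), np.int64(50), np.int64(24)), (np.int64(110), np.int64(59), np.int64(36)), (np.int64(108), np.int64(57), np.int64(36)), (np.int64(110), np.int64(58), np.int64(32))]
shift [-0.054  0.1    0.097] turn [ 0.    -0.001 -0.011] t 27.1 q7 1.67
```

```bash
python3 -m pendant '[0.3,-0.054,0.1,0,0,0,-0.01, 0.3,-0.054,0.1,0.05,0,0,-0.01, 0.3,-0.054,0.1,0.05,0,0,-0.01,0.3,-0.054,0.1,0.05,0,0,-0.01]' >/dev/null
python3 - <<'E'
from h import *
stt();hand(4,dz=.009,zt=.075)
E
```

```text
27.5 p [0.5931 0.0862 0.0925] yaw 2.501 z [-0.001 -0.001 -1.   ] F [ 1.1 -0.2  0.5] op 0.447 ff 14.999996514525265 q [ 0.09  0.91 -0.56  1.74  0.71  0.7   1.64]
hub px [280.8 266.5] at [0.5924 0.0868 0.1017] hub w/h [45 40] blob 6114.0
offset [-0.      0.0011 -0.009 ]
shift [ 0.006 -0.003  0.118] turn [-0. -0.  0.] t 27.55 q7 1.64
```

```bash
python3 -m pendant '[0.3,0.006,-0.003,0.06,0,0,0, 0.3,0.006,-0.003,0.12,0,0,0, 0.3,0.006,-0.003,0.15,0,0,0,0.3,0.006,-0.003,0.175,0,0,0,0.3,0.006,-0.003,0.175,0,0,0]'
python3 -m pendant '[0.58,0,0,0,0,0,0, 0.58,0,0,0,0,0,0, 0.58,0,0,-0.2,0,0,0, 0.58,0,0,-0.45,0,0,0, 0.58,0,0,-0.45,0,0,0, 0.58,0,0,-0.45,0,0,0]' >/dev/null
python3 - <<'E'
from h import *
s=r.snapshot('wrist');wheels(s,.074);print(PEG[4]);go([.5727,-.0818,.1],1.745)
E
```

```text
clock: 28.05
tool_pos: [0.5927, 0.0853, 0.0659]
eef_rot: [-0.448, 0.894, 0.0, -0.001]
contact_force: [0.6, 0.1, 0.2]
opening: 0.446
finger_force: 15.0
hub px [338.1 343.1] at [0.6172 0.1858 0.074 ] hub w/h [28 15] blob 646.0
hub px [280.5 209. ] at [0.5904 0.0819 0.074 ] hub w/h [30 45] blob 2779.0
(np.float64(0.5931223848303575), np.float64(0.08511504368515257))
shift [ 0.973 -0.557  0.227] turn [-0.    -0.     0.481] t 28.7 q7 1.68
```

```bash
python3 -m pendant '[0.75,0.5,-0.28,0,0,0,0.1, 0.75,0.973,-0.557,0,0,0,0.2, 0.75,0.973,-0.557,0.1,0,0,0.3, 0.75,0.973,-0.557,0.2,0,0,0.4, 0.75,0.973,-0.557,0.35,0,0,0.48, 0.75,0.973,-0.557,0.35,0,0,0.48,0.75,0.973,-0.557,0.35,0,0,0.48]' >/dev/null
python3 - <<'E'
from h import *
s=r.snapshot('wrist');wheels(s);stt();go([.5727,-.0818,.015],1.745)
E
```

```text
hub px [278.1 220.5] at [ 0.5722 -0.0811  0.026 ] hub w/h [31 30] blob 3164.5
29.45 p [ 0.573  -0.0802  0.0817] yaw 1.751 z [-0.     0.001 -1.   ] F [-0.3 -0.1 -0. ] op 0.751 ff 0.0 q [ 0.28  0.87 -0.38  1.82  0.56  0.56  1.29]
shift [ 0.004 -0.01   0.445] turn [0.001 0.    0.004] t 29.45 q7 1.29
```

Aligned. I'll descend, grip, lift and check.

```bash
python3 -m pendant '[0.75,0.004,-0.01,0.2,0,0,0, 0.75,0.004,-0.01,0.35,0,0,0, 0.75,0.004,-0.01,0.44,0,0,0, 0.75,0.004,-0.01,0.44,0,0,0, 0.3,0.004,-0.01,0.44,0,0,0, 0.3,0.004,-0.01,0.44,0,0,0, 0.3,0.004,-0.01,0.44,0,0,0]' 15
python3 -m pendant '[0.3,0,0,-0.3,0,0,0, 0.3,0,0,-0.6,0,0,0, 0.3,0,0,-0.6,0,0,0,0.3,0,0,-0.6,0,0,0]'
python3 - <<'E'
from h import *
hand(3,dz=.009,zt=.1)
E
```

```text
clock: 30.15
tool_pos: [0.5733, -0.0831, 0.0167]
eef_rot: [-0.088, 0.996, -0.0, 0.001]
contact_force: [0.4, 0.3, 0.2]
opening: 0.504
finger_force: 0.0
clock: 30.55
tool_pos: [0.5733, -0.0834, 0.1071]
eef_rot: [-0.088, 0.996, -0.0, 0.001]
contact_force: [-0.6, 0.6, -1.2]
opening: 0.296
finger_force: 0.0
hub px [539.6 284.4] at [0.5621 0.0358 0.1148] hub w/h [19  9] blob 965.5
hub px [282.9 207. ] at [ 0.5461 -0.0862  0.1148] hub w/h [27 27] blob 2497.5
offset [ 0.0263  0.0018 -0.009 ]
shift [-0.294  1.999  0.038] turn [-0.   -0.   -0.48] t 30.6 q7 1.31
```

```bash
python3 -m pendant '[0.75,0,0,0,0,0,0, 0.75,0,0,0,0,0,0, 0.75,0,0,0,0,0,0,0.75,0,0,0,0,0,0]' >/dev/null
python3 - <<'E'
from h import *
s=r.snapshot('wrist');wheels(s);stt();go([.5727,-.0818,.015],1.745)
E
```

```text
hub px [281.6 209.8] at [ 0.5722 -0.0813  0.026 ] hub w/h [28 27] blob 2547.0
31.05 p [ 0.5723 -0.083   0.1051] yaw 1.747 z [-0.001  0.    -1.   ] F [-0.1 -0.2  1. ] op 0.689 ff 0.0 q [ 0.3   0.84 -0.4   1.81  0.54  0.6   1.31]
shift [-0.004  0.007  0.601] turn [ 0.    -0.     0.001] t 31.05 q7 1.31
```

```bash
python3 -m pendant '[0.75,-0.004,0.007,0.2,0,0,0, 0.75,-0.004,0.007,0.4,0,0,0, 0.75,-0.004,0.007,0.55,0,0,0, 0.75,-0.004,0.007,0.6,0,0,0, 0.3,-0.004,0.007,0.6,0,0,0, 0.3,-0.004,0.007,0.6,0,0,0, 0.3,-0.004,0.007,0.6,0,0,0, 0.3,-0.004,0.007,0.6,0,0,0, 0.3,-0.004,0.007,0.6,0,0,0, 0.3,-0.004,0.007,0.6,0,0,0]' 15
python3 -m pendant '[0.3,0,0,-0.3,0,0,0, 0.3,0,0,-0.6,0,0,0, 0.3,0,0,-0.6,0,0,0,0.3,0,0,-0.6,0,0,0]'
python3 - <<'E'
from h import *
hand(3,dz=.009,zt=.1)
E
```

```text
clock: 32.05
tool_pos: [0.5738, -0.0821, 0.0167]
eef_rot: [-0.088, 0.996, -0.0, 0.001]
contact_force: [-0.4, 0.0, 6.9]
opening: 0.446
finger_force: 15.0
clock: 32.45
tool_pos: [0.5734, -0.0823, 0.1065]
eef_rot: [-0.088, 0.996, -0.0, 0.001]
contact_force: [-0.1, -0.8, -0.4]
opening: 0.449
finger_force: 15.0
hub px [280.5 264.8] at [ 0.5725 -0.0815  0.1143] hub w/h [44 40] blob 6312.5
offset [-0.0003  0.0008 -0.009 ]
shift [-0.163  1.87   0.035] turn [ 0.    -0.001 -0.48 ] t 32.5 q7 1.3
```

```bash
python3 -m pendant '[0.3,-0.08,0.5,0,0,0,-0.08, 0.3,-0.08,0.94,0,0,0,-0.16, 0.3,-0.08,0.94,0.03,0,0,-0.24, 0.3,-0.08,0.94,0.03,0,0,-0.24, 0.3,-0.08,0.94,0.03,0,0,-0.24]' >/dev/null
python3 - <<'E'
from h import *
stt();hand(3,dz=.009,zt=.1)
E
```

```text
33.0 p [0.5587 0.0597 0.0995] yaw 2.126 z [-0.003 -0.001 -1.   ] F [ 0.1  0.9 -0.9] op 0.443 ff 14.999636700376868 q [ 0.08  0.85 -0.46  1.86  0.64  0.6   1.33]
hub px [280.6 264.8] at [0.5573 0.0599 0.1087] hub w/h [44 40] blob 6341.5
hub px [95.6 32.7] at [ 0.5139 -0.0476  0.1087] hub w/h [33 35] blob 2221.5
offset [ 0.0005  0.0028 -0.009 ]
shift [-0.429  0.84  -0.004] turn [ 0.    -0.002 -0.24 ] t 33.05 q7 1.33
```

```bash
python3 -m pendant '[0.3,-0.2,0.4,0,0,0,-0.08, 0.3,-0.42,0.82,0,0,0,-0.16, 0.3,-0.429,0.83,0,0,0,-0.24, 0.3,-0.429,0.83,0,0,0,-0.24, 0.3,-0.429,0.83,0,0,0,-0.24, 0.3,-0.429,0.83,0,0,0,-0.24]' >/dev/null
python3 - <<'E'
from h import *
stt();hand(3,dz=.009,zt=.067)
E
```

```text
33.65 p [0.55   0.1949 0.1003] yaw 2.496 z [-0.001 -0.004 -1.   ] F [-0.2 -0.4 -0.2] op 0.444 ff 14.999868893064559 q [-0.11  0.88 -0.55  1.79  0.7   0.68  1.43]
hub px [280.6 264.8] at [0.5489 0.1948 0.1095] hub w/h [44 40] blob 6310.0
hub px [ 76.7 118.9] at [0.5755 0.0967 0.1095] hub w/h [38 39] blob 5635.5
offset [ 0.0009  0.0007 -0.009 ]
shift [-0.015  0.026  0.223] turn [-0.001 -0.002 -0.003] t 33.7 q7 1.43
```

```bash
python3 -m pendant '[0.3,-0.015,0.026,0,0,0,0, 0.3,-0.015,0.026,0.06,0,0,0, 0.3,-0.015,0.026,0.12,0,0,0,0.3,-0.015,0.026,0.17,0,0,0,0.3,-0.015,0.026,0.21,0,0,0,0.3,-0.015,0.026,0.23,0,0,0,0.3,-0.015,0.026,0.23,0,0,0]'
python3 -m pendant '[0.58,0,0,0,0,0,0, 0.58,0,0,0,0,0,0, 0.58,0,0,-0.2,0,0,0, 0.58,0,0,-0.5,0,0,0, 0.58,0,0,-0.5,0,0,0, 0.58,0,0,-0.5,0,0,0]' >/dev/null
python3 - <<'E'
from h import *
s=r.snapshot('wrist');wheels(s,.074);print(PEG[3]);go([.5228,-.0912,.1],1.745)
E
```

```text
clock: 34.4
tool_pos: [0.5475, 0.2023, 0.066]
eef_rot: [-0.448, 0.894, -0.0, -0.001]
contact_force: [0.0, -1.6, -1.1]
opening: 0.448
finger_force: 15.0
hub px [179.4 244.8] at [0.616  0.1813 0.074 ] hub w/h [27 26] blob 1500.0
hub px [280.1 208.6] at [0.5464 0.2015 0.074 ] hub w/h [29 28] blob 2761.0
hub px [104.7 105.5] at [0.5926 0.0853 0.074 ] hub w/h [32 32] blob 3666.5
(np.float64(0.5476501871656855), np.float64(0.19839469428288783))
shift [ 1.67  -1.039  0.278] turn [-0.     0.     0.481] t 35.05 q7 1.47
```

```bash
python3 -m pendant '[0.75,0.4,-0.25,0,0,0,0.1, 0.75,0.8,-0.5,0,0,0,0.2, 0.75,0.83,-0.52,0,0,0,0.25, 0.75,0.83,-0.52,0,0,0,0.25, 0.75,0.83,-0.52,0,0,0,0.25]' >/dev/null
python3 - <<'E'
from h import *
go([.5228,-.0912,.1],1.745)
E
```

```text
shift [ 0.567 -0.797  0.271] turn [ 0.    -0.001  0.23 ] t 35.55 q7 1.34
```

```bash
python3 -m pendant '[0.75,0.25,-0.37,0,0,0,0.1, 0.75,0.567,-0.797,0.1,0,0,0.2, 0.75,0.567,-0.797,0.2,0,0,0.23, 0.75,0.567,-0.797,0.35,0,0,0.23, 0.75,0.567,-0.797,0.35,0,0,0.23, 0.75,0.567,-0.797,0.35,0,0,0.23]' >/dev/null
python3 - <<'E'
from h import *
s=r.snapshot('wrist');wheels(s);stt();go([.5225,-.0912,.015],1.745)
E
```

```text
hub px [275.  216.7] at [ 0.5249 -0.0892  0.026 ] hub w/h [34 37] blob 1687.0
36.2 p [ 0.5248 -0.0867  0.0896] yaw 1.751 z [ 0.001  0.002 -1.   ] F [-0.3  0.1 -0. ] op 0.748 ff 0.0 q [ 0.29  0.82 -0.36  1.96  0.6   0.46  1.24]
shift [ 0.021 -0.028  0.497] turn [0.001 0.001 0.004] t 36.2 q7 1.24
```

```bash
python3 -m pendant '[0.75,0.014,-0.024,0.2,0,0,0, 0.75,0.014,-0.024,0.4,0,0,0, 0.75,0.014,-0.024,0.49,0,0,0, 0.75,0.014,-0.024,0.49,0,0,0, 0.3,0.014,-0.024,0.49,0,0,0, 0.3,0.014,-0.024,0.49,0,0,0, 0.3,0.014,-0.024,0.49,0,0,0, 0.3,0.014,-0.024,0.49,0,0,0, 0.3,0.014,-0.024,0.49,0,0,0, 0.3,0.014,-0.024,0.49,0,0,0]' 15
python3 -m pendant '[0.3,0,0,-0.3,0,0,0, 0.3,0,0,-0.6,0,0,0, 0.3,0,0,-0.6,0,0,0,0.3,0,0,-0.6,0,0,0]'
python3 - <<'E'
from h import *
hand(2,dz=.009,zt=.1)
E
```

```text
clock: 37.2
tool_pos: [0.5231, -0.0936, 0.0165]
eef_rot: [-0.088, 0.996, 0.0, 0.001]
contact_force: [-0.2, 0.4, 5.9]
opening: 0.448
finger_force: 15.0
clock: 37.6
tool_pos: [0.5229, -0.0942, 0.1066]
eef_rot: [-0.087, 0.996, -0.0, 0.001]
contact_force: [-0.5, 0.2, -0.2]
opening: 0.45
finger_force: 15.0
hub px [280.8 267.1] at [ 0.523  -0.0931  0.1145] hub w/h [43 39] blob 4442.0
offset [-0.0011  0.0008 -0.009 ]
shift [-0.241  1.272  0.036] turn [-0.   -0.   -0.48] t 37.65 q7 1.26
```

```bash
python3 -m pendant '[0.3,-0.1,0.4,0,0,0,-0.08, 0.3,-0.2,0.7,0,0,0,-0.16, 0.3,-0.24,0.95,0.03,0,0,-0.24, 0.3,-0.24,0.95,0.03,0,0,-0.32, 0.3,-0.24,0.95,0.03,0,0,-0.4, 0.3,-0.24,0.95,0.03,0,0,-0.48, 0.3,-0.24,0.95,0.03,0,0,-0.48,0.3,-0.24,0.95,0.03,0,0,-0.48]' >/dev/null
python3 - <<'E'
from h import *
stt();hand(2,dz=.009,zt=.1)
E
```

```text
38.45 p [0.5321 0.0526 0.1   ] yaw 2.498 z [-0.002 -0.    -1.   ] F [ 0.8 -0.6 -0.6] op 0.447 ff 14.999788112472743 q [ 0.14  0.84 -0.55  1.94  0.77  0.59  1.57]
hub px [285.4 260.2] at [0.5281 0.052  0.1093] hub w/h [48 58] blob 6171.5
offset [ 0.0031  0.003  -0.009 ]
shift [-0.249  0.233  0.002] turn [ 0.001 -0.001 -0.001] t 38.5 q7 1.57
```

```bash
python3 -m pendant '[0.3,-0.222,0.233,0,0,0,0, 0.3,-0.222,0.233,0,0,0,0, 0.3,-0.222,0.233,0,0,0,0, 0.3,-0.222,0.233,0,0,0,0]' >/dev/null
python3 - <<'E'
from h import *
stt();hand(2,dz=.009,zt=.067);go(np.r_[PEG[2],.067]+.001*np.array([.6,.8,0]),2.5)
E
```

```text
38.9 p [0.5247 0.0995 0.1009] yaw 2.499 z [-0.001 -0.001 -1.   ] F [ 0.5 -0.4  0.4] op 0.447 ff 14.9997523217462 q [ 0.05  0.83 -0.54  1.94  0.77  0.58  1.48]
hub px [285.2 260.7] at [0.5209 0.0991 0.1099] hub w/h [50 57] blob 6110.0
offset [ 0.0023  0.0031 -0.009 ]
shift [-0.027  0.007  0.226] turn [-0.    -0.001 -0.001] t 38.95 q7 1.48
shift [-0.018  0.007  0.226] turn [-0.    -0.001 -0.001] t 38.95 q7 1.48
```

```bash
python3 -m pendant '[0.3,-0.006,0.007,0,0,0,0, 0.3,-0.006,0.007,0.06,0,0,0, 0.3,-0.006,0.007,0.12,0,0,0,0.3,-0.006,0.007,0.17,0,0,0,0.3,-0.006,0.007,0.21,0,0,0,0.3,-0.006,0.007,0.23,0,0,0,0.3,-0.006,0.007,0.23,0,0,0]'
python3 -m pendant '[0.58,0,0,0,0,0,0, 0.58,0,0,0,0,0,0, 0.58,0,0,-0.2,0,0,0, 0.58,0,0,-0.5,0,0,0, 0.58,0,0,-0.5,0,0,0, 0.58,0,0,-0.5,0,0,0]' >/dev/null
python3 - <<'E'
from h import *
s=r.snapshot('wrist');wheels(s,.074);print(PEG[2]);go([.4687,-.0921,.1],1.745)
E
```

```text
clock: 39.65
tool_pos: [0.5242, 0.1018, 0.066]
eef_rot: [-0.448, 0.894, 0.0, -0.0]
contact_force: [0.2, 0.9, 0.3]
opening: 0.45
finger_force: 15.0
hub px [337.3 341.4] at [0.5506 0.2061 0.074 ] hub w/h [25 10] blob 482.5
hub px [248.4 363.5] at [0.615  0.1825 0.074 ] hub w/h [26 17] blob 1317.0
hub px [279.4 205.9] at [0.5226 0.098  0.074 ] hub w/h [33 43] blob 2580.5
(np.float64(0.5249498128343145), np.float64(0.10100530571711216))
shift [ 1.256 -0.474  0.278] turn [-0.     0.     0.481] t 40.3 q7 1.54
```

Next is B at (.4687,-.0921), for peg 1.

```bash
python3 -m pendant '[0.75,0.4,-0.15,0,0,0,0.1, 0.75,0.7,-0.3,0,0,0,0.2, 0.75,0.99,-0.474,0.0,0,0,0.29, 0.75,0.99,-0.474,0.1,0,0,0.38, 0.75,0.99,-0.474,0.2,0,0,0.48, 0.75,0.99,-0.474,0.3,0,0,0.48,0.75,0.99,-0.474,0.3,0,0,0.48]' >/dev/null
python3 - <<'E'
from h import *
s=r.snapshot('wrist');wheels(s);stt();go([.4687,-.0921,.06],1.745)
E
```

```text
hub px [237.3 172.9] at [ 0.4682 -0.0907  0.026 ] hub w/h [31 31] blob 1498.5
41.05 p [ 0.4913 -0.0597  0.0952] yaw 1.748 z [-0.004 -0.    -1.   ] F [-0.1  0.1 -0.7] op 0.747 ff 0.0 q [ 0.23  0.78 -0.33  2.06  0.63  0.4   1.15]
shift [ 0.186 -0.186  0.235] turn [ 0.    -0.002  0.002] t 41.05 q7 1.15
```

```bash
python3 -m pendant '[0.75,0.182,-0.186,0,0,0,0, 0.75,0.182,-0.186,0.1,0,0,0, 0.75,0.182,-0.186,0.2,0,0,0, 0.75,0.182,-0.186,0.2,0,0,0]' >/dev/null
python3 - <<'E'
from h import *
s=r.snapshot('wrist');wheels(s);stt();go([.4687,-.0921,.015],1.745)
E
```

```text
hub px [281.8 227.4] at [ 0.4685 -0.0905  0.026 ] hub w/h [33 32] blob 3669.5
41.5 p [ 0.4703 -0.0917  0.0664] yaw 1.748 z [-0.001  0.    -1.   ] F [-0.1  0.3  0.4] op 0.746 ff 0.0 q [ 0.24  0.82 -0.24  2.12  0.71  0.27  1.14]
shift [ 0.011 -0.001  0.343] turn [ 0.    -0.001  0.002] t 41.5 q7 1.14
```

```bash
python3 -m pendant '[0.75,0.011,-0.001,0.15,0,0,0, 0.75,0.011,-0.001,0.3,0,0,0, 0.75,0.011,-0.001,0.34,0,0,0, 0.75,0.011,-0.001,0.34,0,0,0, 0.3,0.011,-0.001,0.34,0,0,0, 0.3,0.011,-0.001,0.34,0,0,0, 0.3,0.011,-0.001,0.34,0,0,0, 0.3,0.011,-0.001,0.34,0,0,0, 0.3,0.011,-0.001,0.34,0,0,0, 0.3,0.011,-0.001,0.34,0,0,0]' 15
python3 -m pendant '[0.3,0,0,-0.3,0,0,0, 0.3,0,0,-0.6,0,0,0, 0.3,0,0,-0.6,0,0,0,0.3,0,0,-0.6,0,0,0]'
python3 - <<'E'
from h import *
hand(1,dz=.009,zt=.1)
E
```

```text
clock: 42.5
tool_pos: [0.4695, -0.0925, 0.0162]
eef_rot: [-0.088, 0.996, -0.0, 0.001]
contact_force: [-0.5, 0.8, 5.6]
opening: 0.443
finger_force: 15.0
clock: 42.9
tool_pos: [0.4695, -0.0929, 0.1064]
eef_rot: [-0.087, 0.996, -0.0, 0.001]
contact_force: [-0.2, 0.1, -1.6]
opening: 0.441
finger_force: 15.0
hub px [280.5 266.5] at [ 0.4693 -0.0919  0.1145] hub w/h [44 40] blob 6267.5
offset [-0.0006  0.0008 -0.009 ]
shift [-0.424  2.     0.036] turn [-0.   -0.   -0.48] t 42.95 q7 1.16
```

```bash
python3 -m pendant '[0.3,-0.1,0.4,0,0,0,-0.08, 0.3,-0.2,0.7,0,0,0,-0.16, 0.3,-0.21,0.99,0.03,0,0,-0.24, 0.3,-0.21,0.99,0.03,0,0,-0.24, 0.3,-0.21,0.99,0.03,0,0,-0.24, 0.3,-0.21,0.99,0.03,0,0,-0.24]' >/dev/null
python3 - <<'E'
from h import *
stt();go([*PEG[1],.1],2.5)
E
```

```text
43.55 p [0.4733 0.0575 0.1001] yaw 2.122 z [-0.003 -0.002 -1.   ] F [ 0.8 -1.5 -0.2] op 0.441 ff 14.999796696938574 q [ 0.02  0.77 -0.39  2.11  0.75  0.4   1.14]
shift [-0.582  0.869 -0.002] turn [-0.    -0.002 -0.241] t 43.55 q7 1.14
```

```bash
python3 -m pendant '[0.3,-0.2,0.3,0,0,0,-0.08, 0.3,-0.4,0.6,0,0,0,-0.16, 0.3,-0.57,0.85,0,0,0,-0.24, 0.3,-0.57,0.85,0,0,0,-0.24, 0.3,-0.57,0.85,0,0,0,-0.24, 0.3,-0.57,0.85,0,0,0,-0.24]' >/dev/null
python3 - <<'E'
from h import *
stt();hand(1,dz=.009,zt=.067)
E
```

```text
44.15 p [0.4801 0.2091 0.1005] yaw 2.496 z [-0.001 -0.004 -1.   ] F [0.2 0.3 0. ] op 0.44 ff 14.999840984819457 q [-0.19  0.82 -0.52  1.97  0.77  0.56  1.25]
hub px [280.6 266.5] at [0.4796 0.2097 0.1096] hub w/h [44 40] blob 6257.0
hub px [ 78.3 124.1] at [0.5066 0.1128 0.1096] hub w/h [38 39] blob 5598.5
offset [-0.0001  0.0008 -0.009 ]
shift [-0.025  0.025  0.224] turn [-0.001 -0.002 -0.002] t 44.2 q7 1.25
```

```bash
python3 -m pendant '[0.3,0,0,0,0,0,0, 0.3,0,0,0,0,0,0, 0.3,0,0,0,0,0,0]' >/dev/null
python3 - <<'E'
from h import *
stt();hand(1,dz=.009,zt=.067)
E
```

```text
44.5 p [0.4801 0.2119 0.1011] yaw 2.5 z [ 0. -0. -1.] F [-1.2  0.5 -1.6] op 0.435 ff 14.999918517423794 q [-0.19  0.82 -0.52  1.97  0.77  0.56  1.25]
hub px [280.6 266.5] at [0.4796 0.2125 0.1101] hub w/h [44 40] blob 6267.5
hub px [ 74.8 118.8] at [0.5065 0.1134 0.1101] hub w/h [38 39] blob 5637.0
offset [ 0.      0.0006 -0.009 ]
shift [-0.009  0.011  0.228] turn [-0. -0. -0.] t 44.55 q7 1.25
```

```bash
python3 -m pendant '[0.3,-0.009,0.011,0,0,0,0, 0.3,-0.009,0.011,0.06,0,0,0, 0.3,-0.009,0.011,0.12,0,0,0,0.3,-0.009,0.011,0.17,0,0,0,0.3,-0.009,0.011,0.21,0,0,0,0.3,-0.009,0.011,0.23,0,0,0,0.3,-0.009,0.011,0.23,0,0,0]'
python3 -m pendant '[0.58,0,0,0,0,0,0, 0.58,0,0,0,0,0,0, 0.58,0,0,-0.2,0,0,0, 0.58,0,0,-0.5,0,0,0, 0.58,0,0,-0.5,0,0,0, 0.58,0,0,-0.5,0,0,0]' >/dev/null
python3 - <<'E'
from h import *
s=r.snapshot('wrist');wheels(s,.074);print(PEG[1],PEG[3]);go([.4195,-.129,.1],1.745)
E
```

```text
clock: 45.25
tool_pos: [0.4791, 0.2147, 0.0661]
eef_rot: [-0.448, 0.894, -0.0, -0.0]
contact_force: [-0.2, -0.4, 0.2]
opening: 0.44
finger_force: 15.0
hub px [182.3 248.8] at [0.548 0.196 0.074] hub w/h [19 20] blob 1191.5
hub px [281.6 211.1] at [0.4784 0.2147 0.074 ] hub w/h [29 29] blob 2755.0
hub px [ 16.2 158.1] at [0.5929 0.0851 0.074 ] hub w/h [30 31] blob 2419.5
hub px [110.5 111.6] at [0.5239 0.1016 0.074 ] hub w/h [32 32] blob 3614.5
(np.float64(0.47947761516964243), np.float64(0.21428495631484742)) (np.float64(0.5476501871656855), np.float64(0.19839469428288783))
shift [ 2.073 -1.049  0.278] turn [-0.     0.     0.481] t 45.9 q7 1.3
```

```bash
python3 -m pendant '[0.75,0.4,-0.2,0,0,0,0.08, 0.75,0.7,-0.35,0,0,0,0.16, 0.75,0.99,-0.5,0,0,0,0.24, 0.75,0.99,-0.5,0,0,0,0.24, 0.75,0.99,-0.5,0,0,0,0.24, 0.75,0.99,-0.5,0,0,0,0.24]' >/dev/null
python3 - <<'E'
from h import *
go([.4195,-.129,.1],1.745)
E
```

```text
shift [ 0.811 -0.916  0.272] turn [ 0.001 -0.     0.241] t 46.5 q7 1.19
```

```bash
python3 -m pendant '[0.75,0.2,-0.3,0,0,0,0.08, 0.75,0.4,-0.5,0,0,0,0.16, 0.75,0.6,-0.7,0,0,0,0.24, 0.75,0.81,-0.91,0.1,0,0,0.24, 0.75,0.81,-0.91,0.2,0,0,0.24, 0.75,0.81,-0.91,0.27,0,0,0.24, 0.75,0.81,-0.91,0.27,0,0,0.24, 0.75,0.81,-0.91,0.27,0,0,0.24]' >/dev/null
python3 - <<'E'
from h import *
s=r.snapshot('wrist');wheels(s);stt();go([.4195,-.129,.015],1.745)
E
```

```text
hub px [277.4 212.8] at [ 0.4214 -0.1283  0.026 ] hub w/h [37 35] blob 1463.0
47.35 p [ 0.42   -0.1276  0.1012] yaw 1.749 z [ 0.001  0.001 -1.   ] F [0.8 0.2 0.8] op 0.747 ff 0.0 q [ 0.36  0.74 -0.27  2.23  0.75  0.27  1.17]
shift [ 0.005 -0.009  0.575] turn [0.    0.001 0.003] t 47.35 q7 1.17
```

```bash
python3 -m pendant '[0.75,0,-0.005,0.2,0,0,0, 0.75,0,-0.005,0.35,0,0,0, 0.75,0,-0.005,0.4,0,0,0, 0.75,0,-0.005,0.4,0,0,0, 0.75,0,-0.005,0.4,0,0,0]' >/dev/null
python3 - <<'E'
from h import *
s=r.snapshot('wrist');wheels(s);stt();go([.4195,-.129,.015],1.745)
E
```

```text
hub px [283.2 245. ] at [ 0.419  -0.1267  0.026 ] hub w/h [39 37] blob 2803.5
47.9 p [ 0.4199 -0.129   0.0414] yaw 1.748 z [ 0.001  0.001 -1.   ] F [ 0.8 -0.5  0.1] op 0.751 ff 0.0 q [ 0.22  0.86 -0.05  2.25  0.99  0.04  0.96]
shift [0.003 0.001 0.176] turn [0.    0.001 0.002] t 47.9 q7 0.96
```

```bash
python3 -m pendant '[0.75,0,0,0,0,0.08,0, 0.75,0,0,0,0,0.08,0, 0.75,0,0,0,0,0.08,0]' >/dev/null
python3 - <<'E'
from h import *
stt();print(r.get_state()['q'][5]);p=np.array(r.get_state()['tool_pos']);print(R.from_quat(r.get_state()['eef_rot']).inv().apply(np.array([.4195,-.129,.016])-p)/.15)
E
```

```text
48.2 p [ 0.4221 -0.1289  0.0417] yaw 1.746 z [-0.119 -0.019 -0.993] F [ 0.  -0.2 -0.3] op 0.749 ff 0.0 q [ 0.38  0.89 -0.36  2.13  0.88  0.41  1.02]
0.41087055187777427
[-0.00377703  0.00182723  0.17219903]
```

```bash
python3 -m pendant '[0.75,0,0,0.1,0,0,0, 0.75,0,0,0.165,0,0,0, 0.75,0,0,0.165,0,0,0, 0.3,0,0,0.165,0,0,0, 0.3,0,0,0.165,0,0,0, 0.3,0,0,0.165,0,0,0, 0.3,0,0,0.165,0,0,0, 0.3,0,0,0.165,0,0,0, 0.3,0,0,0.165,0,0,0, 0.3,0,0,0.165,0,0,0]' 15
python3 -m pendant '[0.3,0,0,-0.3,0,0,0, 0.3,0,0,-0.6,0,0,0, 0.3,0,0,-0.6,0,0,0,0.3,0,0,-0.6,0,0,0]'
python3 - <<'E'
from h import *
stt();hand(0,dz=.009,zt=.1)
E
```

```text
clock: 49.2
tool_pos: [0.4164, -0.1303, 0.0169]
eef_rot: [-0.088, 0.994, -0.006, -0.062]
contact_force: [0.4, -0.3, 6.2]
opening: 0.445
finger_force: 15.0
clock: 49.6
tool_pos: [0.4277, -0.1288, 0.1064]
eef_rot: [-0.087, 0.994, -0.006, -0.062]
contact_force: [-0.1, 0.6, -0.1]
opening: 0.446
finger_force: 15.0
49.6 p [ 0.4277 -0.1288  0.1064] yaw 1.746 z [-0.122 -0.022 -0.992] F [-0.1  0.6 -0.1] op 0.446 ff 14.99993059784174 q [ 0.47  0.79 -0.51  2.09  0.74  0.59  1.15]
hub px [280.6 272.9] at [ 0.4311 -0.1272  0.1146] hub w/h [44 43] blob 3778.5
offset [-0.0033  0.0008 -0.0095]
shift [-0.467  1.562 -0.022] turn [ 0.03  -0.077 -0.479] t 49.65 q7 1.15
```

```bash
cat >> h.py <<'E'
def gow(peg,zt,yaw=2.5,dz=.009):
    """keep the tilt: yaw about world z, wheel's hub over the peg"""
    s=r.snapshot('wrist');st=r.get_state();p=np.array(st['tool_pos']);Rm=R.from_quat(st['eef_rot'])
    L=[P-p for P in wheels(s,p[2]+dz)];o=min(L,key=lambda v:np.linalg.norm(v[:2]))
    y=Rm.as_matrix()[:,1];d=yaw-np.arctan2(y[1],y[0]);Rz=R.from_rotvec([0,0,d])
    t=np.array([*PEG[peg],zt])-Rz.apply([o[0],o[1],0])
    print('off',o.round(4),'p',p.round(4),'shift',(Rm.inv().apply(t-p)/.15).round(3),'turn',(Rm.inv().apply([0,0,d])/(np.pi/2)).round(3),'q',np.round(st['q'],2),'F',np.round(st['contact_force'],1))
E
python3 - <<'E'
from h import *
gow(0,.1)
E
```

```text
hub px [280.6 272.8] at [ 0.4301 -0.1272  0.1141] hub w/h [44 42] blob 3761.0
off [0.0037 0.0015 0.009 ] p [ 0.4263 -0.1287  0.1051] shift [-0.471  1.555 -0.026] turn [ 0.061  0.    -0.476] q [ 0.47  0.79 -0.51  2.09  0.74  0.59  1.15] F [-0.7 -0.3  0.3]
```

```bash
python3 -m pendant '[0.3,-0.1,0.3,0,0.01,0,-0.08, 0.3,-0.18,0.6,0,0.02,0,-0.16, 0.3,-0.235,0.78,-0.01,0.03,0,-0.24, 0.3,-0.235,0.78,-0.01,0.03,0,-0.24, 0.3,-0.235,0.78,-0.01,0.03,0,-0.24, 0.3,-0.235,0.78,-0.01,0.03,0,-0.24]' >/dev/null
python3 - <<'E'
from h import *
gow(0,.1)
E
```

```text
hub px [281.5 273.7] at [ 0.4431 -0.0056  0.1113] hub w/h [44 43] blob 3764.5
off [0.0025 0.0034 0.009 ] p [ 0.4406 -0.0089  0.1023] shift [-0.509  0.638 -0.05 ] turn [ 0.031  0.    -0.238] q [ 0.22  0.8  -0.57  2.11  0.82  0.61  1.15] F [-0.5  0.2 -0.7]
```

```bash
python3 -m pendant '[0.3,-0.2,0.25,-0.02,0.01,0,-0.08, 0.3,-0.4,0.5,-0.04,0.02,0,-0.16, 0.3,-0.509,0.635,-0.05,0.03,0,-0.238, 0.3,-0.509,0.635,-0.05,0.03,0,-0.238, 0.3,-0.509,0.635,-0.05,0.03,0,-0.238, 0.3,-0.509,0.635,-0.05,0.03,0,-0.238, 0.3,-0.509,0.635,-0.05,0.03,0,-0.238, 0.3,-0.509,0.635,-0.05,0.03,0,-0.238]' >/dev/null
python3 - <<'E'
from h import *
gow(0,.066);stt()
E
```

```text
hub px [285.5 270.7] at [0.4558 0.117  0.1099] hub w/h [50 51] blob 2890.5
off [-0.0006  0.0038  0.009 ] p [0.4563 0.1132 0.1009] shift [-0.032 -0.006  0.23 ] turn [-0.    -0.     0.001] q [ 0.    0.84 -0.65  2.03  0.87  0.72  1.24] F [0.  0.2 0.4]
51.2 p [0.4563 0.1132 0.1009] yaw 2.501 z [-0.075 -0.101 -0.992] F [0.  0.2 0.4] op 0.443 ff 14.999956553801894 q [ 0.    0.84 -0.65  2.03  0.87  0.72  1.24]
```

```bash
python3 -m pendant '[0.3,0.005,0.007,0,0,0,0, 0.3,-0.002,0.007,0.06,0,0,0, 0.3,-0.01,0.007,0.12,0,0,0, 0.3,-0.016,0.007,0.17,0,0,0, 0.3,-0.022,0.007,0.21,0,0,0, 0.3,-0.024,0.007,0.23,0,0,0, 0.3,-0.024,0.007,0.23,0,0,0]'
```

```text
clock: 51.9
tool_pos: [0.4547, 0.1144, 0.0656]
eef_rot: [-0.449, 0.891, -0.028, -0.057]
contact_force: [0.2, 0.9, -0.3]
opening: 0.444
finger_force: 15.0
```

```bash
python3 -m pendant '[0.58,0,0,0,0,0,0, 0.58,0,0,0,0,0,0, 0.58,0.02,0,-0.15,0,0,0, 0.58,0.06,0,-0.45,0,0,0, 0.58,0.12,0,-0.95,0,-0.08,0, 0.58,0.12,0,-0.95,0,-0.08,0, 0.58,0.12,0,-0.95,0,-0.08,0, 0.58,0.12,0,-0.95,0,-0.08,0]' >/dev/null
python3 - <<'E'
from h import *
s=snap('wrist','w20');stt();wheels(s,.074);print(np.round(PEG,4).tolist());go([.62,-.1,.25],2.5)
E
```

```text
52.75 p [0.4548 0.114  0.2093] yaw 2.503 z [-0.001  0.    -1.   ] F [-0.   0.4  0.8] op 0.577 ff 0.0 q [ 0.17  0.65 -0.83  2.04  0.7   0.76  1.42]
hub px [325.4 288.3] at [0.4778 0.2138 0.074 ] hub w/h [22 16] blob 715.5
hub px [151.7 242.3] at [0.575  0.0855 0.074 ] hub w/h [14 14] blob 307.5
hub px [281.3 191.8] at [0.4559 0.1169 0.074 ] hub w/h [23 19] blob 730.5
[[0.4568, 0.1169], [0.4795, 0.2143], [0.5249, 0.101], [0.5477, 0.1984], [0.5931, 0.0851], [0.6158, 0.1825]]
shift [ 0.49  -1.734 -0.272] turn [ 0.    -0.     0.002] t 52.75 q7 1.42
```

```bash
python3 -m pendant '[0.58,0.25,-0.87,-0.13,0,0,0, 0.58,0.25,-0.87,-0.13,0,0,0, 0.58,0.25,-0.87,-0.13,0,0,0]' >/dev/null
python3 -m pendant '[0.58,0.25,-0.87,-0.13,0,0,0, 0.58,0.25,-0.87,-0.13,0,0,0, 0.58,0.25,-0.87,-0.13,0,0,0, 0.58,0.25,-0.87,-0.13,0,0,0]' >/dev/null
python3 - <<'E'
from h import *
stt();s=snap('side');c=snap('scene')
u=proj(s,(.536,.15,.06)).astype(int);w=proj(c,(.536,.15,.06)).astype(int);print(u,w)
o=np.zeros((600,800,3),np.uint8)
a=s['img'][u[1]-40:u[1]+50,u[0]-65:u[0]+70,::-1];o[:300,:450]=cv2.resize(a,(450,300),interpolation=cv2.INTER_CUBIC)
a=c['img'][w[1]-50:w[1]+50,w[0]-75:w[0]+75,::-1];o[300:,:450]=cv2.resize(a,(450,300),interpolation=cv2.INTER_CUBIC)
a=c['img'][:,:,::-1];o[300:563,450:]=cv2.resize(a,(350,263))
a=s['img'][:,:,::-1];o[:263,450:]=cv2.resize(a,(350,263))
cv2.imwrite('pics/fin.png',o)
for n,S in(('side',s),('scene',c)):
  print(n);wheels(S,.074)
E
```

```text
53.45 p [ 0.6221 -0.1075  0.2459] yaw 2.494 z [-0.001 -0.002 -1.   ] F [-0.3 -0.3 -0.4] op 0.578 ff 0.0 q [ 0.53  0.81 -0.85  1.52  0.65  1.12  2.03]
[242 189] [309 169]
side
hub px [  3.6 366.2] at [-0.1302 -0.4568  0.074 ] hub w/h [8 7] blob 4256.5
hub px [119.  159.8] at [0.1257 0.5032 0.074 ] hub w/h [38 18] blob 411.5
scene
hub px [316.4  57.4] at [0.1148 0.544  0.074 ] hub w/h [45 26] blob 1903.5
```

View pics/fin.png

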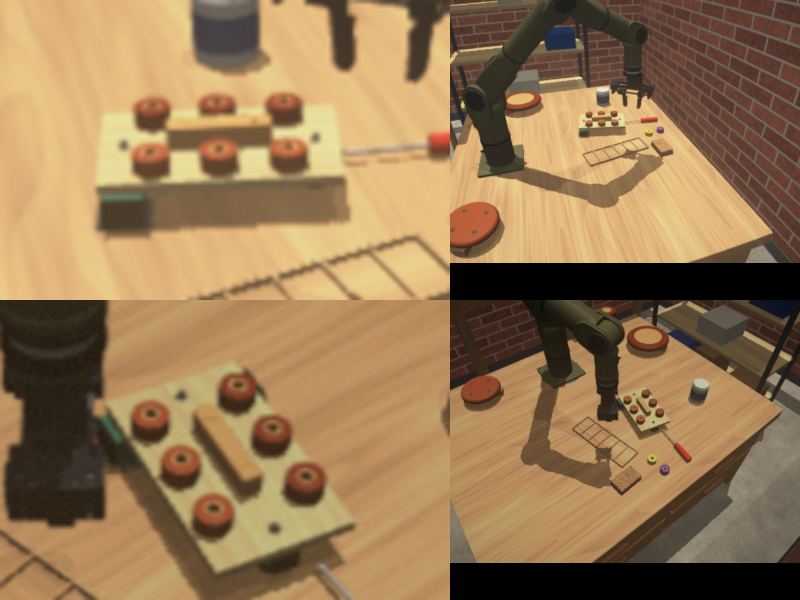

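Both cameras show all six wheels flat on their pegs, the board flush on the stand, the tray empty, and the can, block and driver still in place. I'll hand in.

```bash
python3 -c "
from plant import r
print(r.finish_job())"
```

```text
the job is handed in; nothing more can be done
None
```

The job is handed in at about 53 s. The leg is out in its catch, the board sits on both pins, and all six wheels are on their own pegs; the last pictures show this, but no verdict came back.

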